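# Tip the spent fuses from the green tier into the scrap hopper

### The arm

A 6-joint arm with a two-finger parallel gripper is mounted at the origin on the work surface. World frame = base frame: x ahead of the robot, y to its left, z up, the work surface at z = 0. Lengths are in m, angles in degrees, forces in N, time in s.
With the tool pointing down it reaches from about 0.3 to 0.75 m from the base axis. Payload 8.5 kg.
Tool frame: the origin (TCP) lies between the finger pads; the fingertips stand 17 mm ahead of it and the grasp point (between the pads) lies 2 mm behind it; z points along the fingers, y is the direction in which the jaws open and shut (so a half turn about z gives the same grasp; the last joint's range is limited). The gripper opens to 85 mm and grips with 20 to 120 N. Pads are 22 mm wide; open, the fingers measure 114 mm over their backs; the gripper's body (76 mm by 85 mm) begins 54 mm behind the grasp point. The pads swing forward as they close: fully open they stand 13 mm farther back than shut.
Start: joints at [-86.362, 21.807, 74.336, -0, 83.858, -12.336], TCP at [0.151, -0.529, 0.248] pointing down, gripper open.
Joint ranges: [-178.18, 178.18], [-50.72, 133.34], [12.68, 142.11], [-81.47, 261.47], [9.98, 163.14], [-165.26, 165.26]. Speed limits (degrees/s): [136.94, 136.94, 180, 180, 180, 180].

### API

Orientations are given as a 3x3 rotation matrix whose columns are the frame's x, y, z axes.
In Python, from rig import readout, eyes, env gives the robot as it stands.
- The arm moves only by the tool arm_command, never from a script. Its argument "rows" is text: rows parted by semicolons, each of 7 numbers parted by spaces: the closure, from 0 (fully open) to 1 (shut), then the shift along the tool's x, y, z in mm, then the turn, a rotation vector about the tool's x, y, z in degrees. In form: grip dx dy dz rx ry rz; .... A call has 1 to 5 rows; each row shifts and turns the commanded pose from where the row before left it, along the tool's axes as they then stand; what a row does not reach is not made up. A row lasts 1/12 s, in which the tool goes at most 41.7 mm and 7.16 degrees, less where a joint would pass 70% of its speed; a pose out of reach is approached as far as the arm can. A call with a gripper value outside its range is refused whole. The fingers move at their own pace and stop on an object; "squeeze" is the grip in N (left out, the last holds). Time passes only in rows, so rows that do not move let the fingers close. It gives the time, the measured TCP pose, the force and the opening at its end, in the units of the state.
- readout.observe(): the state, without advancing time (a new reading comes with each control period).
- eyes.get_image(name): name is "scene" or "top" or "wrist"; returns the picture (384x512x3 uint8, red, green, blue); there is no depth.
- eyes.camera_model(name): a dict with "mtx" (3x3 intrinsics, pixels), "view" (4x4, takes a point from world to camera coordinates). Camera axes: x right, y up, looking along -z (the intrinsics and any distortion apply to the point x, -y, -z); pixel columns grow to the right and rows downward; lengths in m; the calibration is good to about 2 mm. The wrist camera is an equidistant fisheye: a pixel r from the principal point sees the ray r / f radians off the axis. A picture is of the moment at which its call begins: read the wrist's pose just before it. camera_model takes no time and is no camera call; for the wrist camera it gives the pose at the moment of the call.
- env.close_job(): hands the job in, once; it reports no verdict.
The state is a dict: "time_s": time; "q": joint angles; "qvel": joint speeds; "joint_efforts": joint torques, N m; "position": TCP position; "tool_rot": TCP orientation; "ft_force": force on the tool from outside, world axes, zero at the start; "wrist_torque": the same for the moment, N m; "grip_width": finger opening in m.
Only numpy, scipy, OpenCV 4.12 (cv2) and the standard library are available. Lean on these libraries where they do the work, as an engineer would, in place of code of your own. Each camera call takes 0.05 s, during which the arm holds its last target. There are 200 camera calls.

### The job

Lift the loaded green tier by its black top grip, carry it level to the blue landing deck, set it upright and straight between the guides with its front foot touching the yellow stop rail, and let go with all three spent fuses still aboard. Then take the tier again by the steel bar at its tail and tip it up on its front foot, which stays at the stop rail, until all three fuses have slid into the hopper. Lower the empty tier flat onto the deck, front foot at the stop rail again, release it, and leave everything else where it is.

Things in the scene. Friction and masses are not known exactly. Their poses are not given: they have to be found in the camera images.
- tier_green_grip (a point): Grasp point on the black grip fin of the green tier. The fin is flat-sided, 40 long (x), 14 wide (y); this point is on its centre line, 14 mm below the fin's top, 24 mm above the 20 mm wide bridge that carries it across the tray. It is over the loaded tier's centre of mass. x to the nose, z up.
- tier_green_tail (a point): Centre of the green tier's steel tail bar: round, 12 mm in diameter, 94 mm long along the tier's y, held by thin arms at its ends. It lies 90 mm behind and 13 mm below the grip point; clear space of 38 mm below. Pinched from above, the tier can turn about the bar between the pads. Axes as the tier.
- tier_green_foot (a point): Middle of the bottom front edge of the green tier's front foot, the edge on which it tips; 50 mm ahead of and 108 mm below the grip point, 140 mm ahead of and 95 mm below the tail bar. Axes as the tier.
- tier_green: Green plastic open scoop tray, loose, 0.3 to 0.5 kg empty, 170 x 110 mm. Origin midway on its underside, 10 mm ahead of and 108 mm below the grip point; x to the open nose (no wall or lip), z up. Nose edge x = 85, rear wall x = -85, its top at z = 57; floor top z = 18. Two cross ribs 14 mm high are its feet: the front one's front face is at x = 40, the rear one is at x = -80 to -70.
- hopper: Fixed blue deck and hopper. Origin on the table under the rear face of the yellow stop rail; x pours, z up. Deck x = -162 to 8, top z = 80. Rail x = 0 to 8, 9 mm high, so the tier's nose passes over it. Guides 8 mm high, 130 mm apart. Hopper x = 8 to 195, y = +-87, floor z = 6, sides to z = 100, far wall to 125. Tier home: grip point at (-50, 0, 188), tail bar (-140, 0, 175), x along x.
- fuse1_center (a point): Centre of spent fuse 1: white ceramic block with two brass bands, 28 x 56 x 26 mm (x, y, z), about 75 g. Lies loose on the tier's floor; slides at about 25 to 38 degrees of tilt.
- fuse2_center (a point): Centre of spent fuse 2: white ceramic block with two brass bands, 28 x 56 x 26 mm (x, y, z), about 75 g. Lies loose on the tier's floor; slides at about 25 to 38 degrees of tilt.
- fuse3_center (a point): Centre of spent fuse 3: white ceramic block with two brass bands, 28 x 56 x 26 mm (x, y, z), about 75 g. Lies loose on the tier's floor; slides at about 25 to 38 degrees of tilt.
- tier_yellow_grip (a point): Grip point of the empty yellow tier, same shape and size as the green one; bystander, leave alone.
- tier_grey: Empty grey tier, same shape; origin on the underside at the middle of the tray; bystander.
- padlock: Steel padlock lying flat, 95 x 60 x 24 mm with shackle; bystander. Origin under the lock body.
- torch: Black torch with a red sliding switch, 160 mm long, lying; bystander. Origin underneath, at mid-length.
- carrier: White ceramic fuse carrier, 85 x 42 x 42 mm; bystander. Origin at its underside.
- mallet: Small wooden mallet lying, 215 mm long, head 55 x 100 x 55 mm at its +x end; bystander. Origin underneath.
Things that resemble listed ones, but are neither listed nor needed, are in the scene too. There is more than one size of the tier_green; the one meant has the size given above. What is shaped like the part that bears fuse2_center but purple or turquoise is not meant.

How it is judged:
By the outcome, as a careful person would: the job done as asked, in the order asked, and still so for the second after the job is handed in, with the robot touching nothing.
It also fails if it takes over 72 s, if anything falls off the work surface, if the arm or the gripper's body presses on something with over 40 N, if the wrist force passes 120 N, or if a joint passes its speed limit or range.

## Working session

There is one attempt and no reset: what is moved stays moved. The work goes in short steps, Python scripts to look and compute and a tool call to move; the robot and the scene stay as the last step left them, time stands still between calls to the robot, and variables do not carry over. Pictures are saved under pics/ and viewed, about 8 in all and at most 12, crops included, and the job is handed in when it is done.

Besides the shell and the picture viewer there is one more tool, called after "Emit:" by a JSON object that holds its "api" and its "payload". arm_command: Moves the arm, as the interface text tells. Its arguments: {"type":"object","properties":{"rows":{"type":"string"},"squeeze":{"type":"number"}},"required":["rows"]}

```bash
ls; mkdir -p pics; python3 - <<'E'
from rig import readout, eyes, env
import cv2,numpy as np
for n in ["scene","top"]:
    im=eyes.get_image(n); cv2.imwrite(f"pics/{n}0.png",im[:,:,::-1])
    m=eyes.camera_model(n); print(n,{k:np.round(v,4).tolist() if hasattr(v,'__len__') and not isinstance(v,str) else v for k,v in m.items()})
a=cv2.imread("pics/scene0.png");b=cv2.imread("pics/top0.png")
cv2.imwrite("pics/s1.png",cv2.resize(a,(800,600),interpolation=cv2.INTER_CUBIC));cv2.imwrite("pics/t1.png",cv2.resize(b,(800,600),interpolation=cv2.INTER_CUBIC))
E
```

```text
pics
scene {'mtx': [[368.4301, 0.0, 254.0684], [0.0, 368.4301, 191.3542], [0.0, 0.0, 1.0]], 'view': [[-0.68, 0.733, 0.0171, 0.3089], [-0.5717, -0.5447, 0.6136, 0.2621], [0.4591, 0.4075, 0.7894, -1.4646], [0.0, 0.0, 0.0, 1.0]]}
top {'mtx': [[354.8495, 0.0, 256.8975], [0.0, 354.8495, 190.9957], [0.0, 0.0, 1.0]], 'view': [[0.019, -0.9998, 0.0049, 0.0209], [0.9765, 0.0196, 0.2148, -0.5278], [-0.2148, 0.0007, 0.9766, -1.1529], [0.0, 0.0, 0.0, 1.0]]}
```

View pics/s1.png

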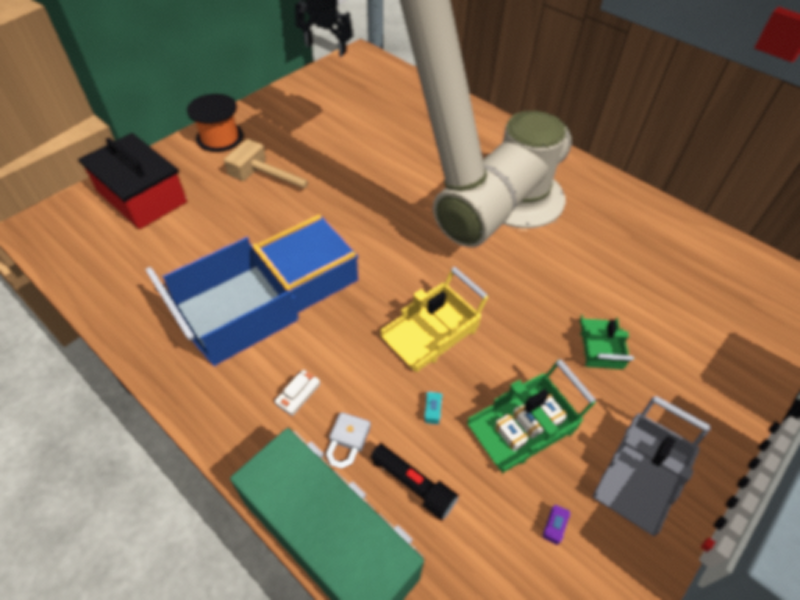

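View pics/t1.png

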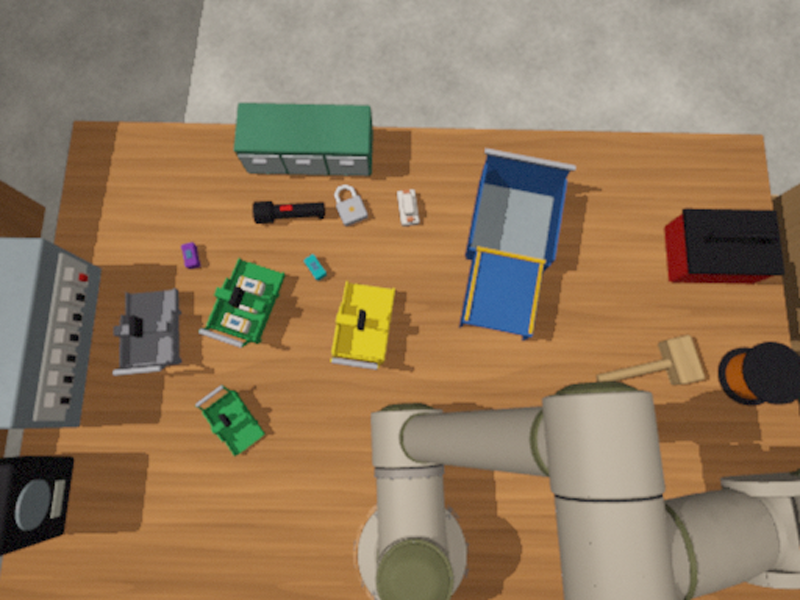

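Candidates (800×600 px, top view): large green tier at (245,303) carrying fuses; small green tier at (232,420) without fuses, a decoy; yellow (365,322) and grey (150,330) are bystanders. I choose the loaded large one and check it in a crop, along with the hopper deck.

```bash
python3 - <<'E'
import cv2,numpy as np
def crop(f,x,y,w=100,h=75,s=4):
    im=cv2.imread(f)[y:y+h,x:x+w]; im=cv2.resize(im,None,fx=s,fy=s,interpolation=cv2.INTER_CUBIC)
    for k in range(0,w,10):
        if (x+k)%10==0 or True:
            pass
    for X in range(-(-x//10)*10,x+w,10):
        cv2.line(im,((X-x)*s,0),((X-x)*s,5 if X%20 else 9),(0,0,255),1)
        if X%20==0: cv2.putText(im,str(X),((X-x)*s-8,19),0,.35,(0,0,255),1)
    for Y in range(-(-y//10)*10,y+h,10):
        cv2.line(im,(0,(Y-y)*s),(5 if Y%20 else 9,(Y-y)*s),(0,0,255),1)
        if Y%20==0: cv2.putText(im,str(Y),(10,(Y-y)*s+4),0,.35,(0,0,255),1)
    return im
A=np.hstack([crop("pics/scene0.png",290,228),crop("pics/top0.png",110,160)])
B=np.hstack([crop("pics/scene0.png",135,130),crop("pics/top0.png",280,145)])
cv2.imwrite("pics/m1.png",np.vstack([A,B]))
E
```

```text
(no output)
```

View pics/m1.png

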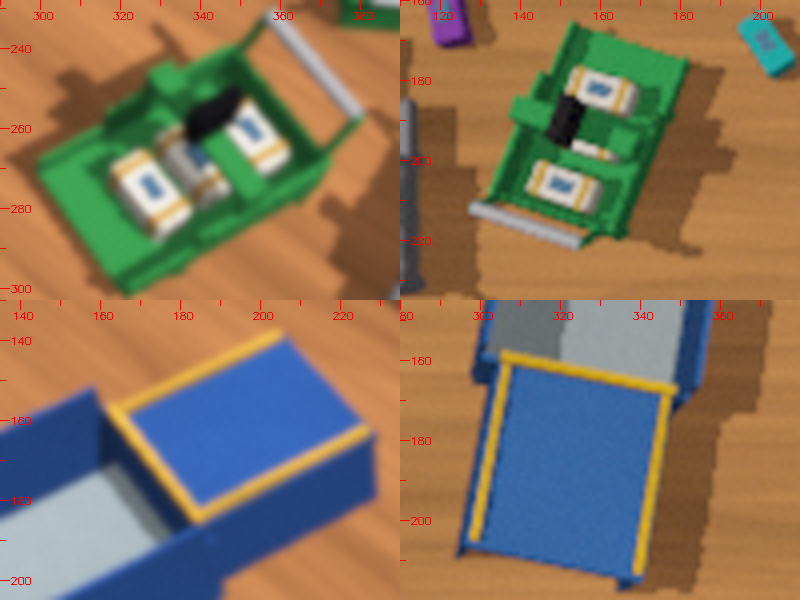

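The crop shows the large green tier with three white fuses (one under the bridge), the bar at the tail; deck with yellow rail/guides is clear. Fitting planar poses to the read pixels.

```bash
cat > h.py <<'E'
from rig import readout, eyes
import numpy as np
from scipy.optimize import least_squares
CM={n:eyes.camera_model(n) for n in("scene","top")}
def proj(n,P,m=None):
    m=m or CM[n]; P=np.atleast_2d(P)
    c=P@m["view"][:3,:3].T+m["view"][:3,3]; c=c*[1,-1,-1]
    if n=="wrist":
        r=np.hypot(c[:,0],c[:,1]); th=np.arctan2(r,c[:,2]); c=np.c_[c[:,0]/r*th,c[:,1]/r*th,np.ones(len(c))]
    p=c@np.array(m["mtx"]).T
    return p[:,:2]/p[:,2:]
def rz(a): return np.array([[np.cos(a),-np.sin(a),0],[np.sin(a),np.cos(a),0],[0,0,1]])
def place(p,L): return np.atleast_2d(L)@rz(p[2]).T+[p[0],p[1],0]
def fit(obs,p0):
    f=lambda p:np.concatenate([(proj(n,place(p,L))-uv).ravel() for n,L,uv in obs])
    s=least_squares(f,p0,loss="soft_l1"); print(np.round(s.x[:2],4),np.degrees(s.x[2]).round(2),"res",np.round(f(s.x),1)); return s.x
E
python3 - <<'E'
from h import *
T=np.array([[-.08,.047,.095],[-.08,-.047,.095],[.085,.055,.02],[.085,-.055,.02]])
p=fit([("top",T,[[127.5,211.8],[155,221],[153.7,165.7],[181.7,175]]),("scene",T,[[380,257],[357,231],[322,301],[300,269]])],[.55,.35,-.3])
print("grip",place(p,[-.01,0,.108]),proj("top",place(p,[-.01,0,.122])),proj("scene",place(p,[-.01,0,.122])))
H=np.array([[0,.065,.089],[0,-.065,.089],[-.162,.065,.088],[-.162,-.065,.088]])
h=fit([("top",H,[[307.5,161.2],[345.7,168],[298.7,205.5],[339.5,213.7]]),("scene",H,[[185.5,182.5],[166.7,158],[227.5,162.5],[205,139.5]])],[.6,-.2,-.2])
print("home grip",place(h,[-.05,0,.188]),"bar",place(h,[-.14,0,.175]))
s=readout.observe();print(s)
E
```

```text
[0.5126 0.3791] -18.25 res [ 1.  -3.   0.1 -2.7 -1.2  2.7 -0.5  3.3 -3.4  1.5 -2.1  1.3  2.1 -1.3
  1.8 -1.8]
grip [[0.50309718 0.3822208  0.108     ]] [[147.77385429 191.88509933]] [[347.53229826 250.97854246]]
[ 0.6199 -0.1996] -10.05 res [-0.7 -1.2 -0.9 -0.8 -0.   0.8 -1.7  0.2 -0.8 -0.6 -2.  -0.5 -0.3 -2.8
  1.  -1.9]
home grip [[ 0.57066478 -0.1908899   0.188     ]] bar [[ 0.48204524 -0.17518715  0.175     ]]
{'time_s': 0.1, 'q': array([-8.63612282e+01,  2.18375500e+01,  7.43774448e+01,  1.86200690e-04,
        8.38593601e+01, -1.23361136e+01]), 'qvel': array([ 0.02756472, -0.04786974, -0.15008199,  0.07706977,  0.05596695,
        0.07674755]), 'joint_efforts': array([ 3.29177812e-03, -4.49222016e+01, -2.31660050e+01, -2.22379272e-04,
        3.66255947e-03, -1.35694404e-05]), 'position': array([ 0.15134912, -0.52852384,  0.24778703]), 'tool_rot': array([[ 9.61382532e-01,  2.75215590e-01, -7.91374343e-05],
       [ 2.75215459e-01, -9.61381700e-01,  1.29532722e-03],
       [ 2.80412966e-04, -1.26708481e-03, -9.99999158e-01]]), 'ft_force': array([-0.69038283,  0.58328788, -1.22106811]), 'wrist_torque': array([-0.0392018 , -0.02278541,  0.02613496]), 'grip_width': 0.0853771539256883}
```

```bash
python3 - <<'E'
from h import *
T=np.array([[-.10,.047,.095],[-.10,-.047,.095],[.085,.055,.02],[.085,-.055,.02]])
p=fit([("top",T,[[127.5,211.8],[155,221],[153.7,165.7],[181.7,175]]),("scene",T,[[380,257],[357,231],[322,301],[300,269]])],[.55,.35,-.3])
g=place(p,[-.01,0,.108])[0]
print("grip",g,proj("top",place(p,[-.01,0,.122])),proj("scene",place(p,[-.01,0,.122])))
s=readout.observe();R=s["tool_rot"]
t=np.array([g[0],g[1],.26]); print("delta tool mm",R.T@(t-s["position"])*1e3, "radius",np.hypot(*s["position"][:2]))
for ya in (np.degrees(p[2]),):
    from scipy.spatial.transform import Rotation as Ro
    print("current tool x az",np.degrees(np.arctan2(R[1,0],R[0,0])))
E
```

```text
[0.522  0.3764] -17.52 res [-0.1  0.1 -0.8  0.1 -0.6  0.2  0.2  0.5 -0.5 -0.5  0.3 -0.3 -0.4  0.7
 -1.   0.2]
grip [0.51250442 0.37941156 0.108     ] [[148.89388837 189.0504085 ]] [[344.65125487 252.6208969 ]]
delta tool mm [ 597.08968267 -773.49238071  -11.06546327] radius 0.5497672261862281
current tool x az 15.974855148001877
```

```bash
cat >> h.py <<'E'
from scipy.spatial.transform import Rotation as Ro
def down(az): # tool z down, tool x at azimuth az deg
    a=np.radians(az); x=np.array([np.cos(a),np.sin(a),0]); z=np.array([0,0,-1.]); return np.c_[x,np.cross(z,x),z]
def plan(wps,R1,n,grip,dp=0):
    """rows from the current pose through positions wps (m), ending at R1"""
    s=readout.observe(); p=s["position"].copy(); R=s["tool_rot"].copy()
    W=np.vstack([p,wps]); L=np.r_[0,np.cumsum(np.linalg.norm(np.diff(W,axis=0),axis=1))]
    tot=Ro.from_matrix(R.T@R1).as_rotvec(degrees=True); R0=R.copy(); out=[]
    for k in range(1,n+1):
        t=np.array([np.interp(L[-1]*k/n,L,W[:,i]) for i in range(3)])
        Rt=R0@Ro.from_rotvec(tot*k/n,degrees=True).as_matrix()
        d=np.round(R.T@(t-p)*1e3,1); w=np.round(Ro.from_matrix(R.T@Rt).as_rotvec(degrees=True),1)
        out.append(f"{grip:g} "+" ".join(f"{v+0:g}" for v in [*d,*w]))
        p=p+R@d/1e3; R=R@Ro.from_rotvec(w,degrees=True).as_matrix()
    for i in range(0,n,5): print("; ".join(out[i:i+5]))
def st():
    s=readout.observe(); R=s["tool_rot"]; print("t",s["time_s"].__round__(2),"p",s["position"].round(4),"az",np.degrees(np.arctan2(R[1,0],R[0,0])).round(2),"z",R[:,2].round(3),"F",s["ft_force"].round(1),"M",s["wrist_torque"].round(2),"w",round(s["grip_width"],4)); return s
E
python3 -c "
from h import *
plan([[.38,-.36,.25],[.53,-.08,.25],[.52,.2,.25],[.513,.379,.25]],down(162.5),30,0)"
```

```text
0 33.1 -12.3 -0.3 0 0 -4.9; 0 34.1 -9.5 -0.2 0 0 -4.9; 0 34.8 -6.5 -0.3 0 0 -4.9; 0 35.2 -3.5 -0.2 0 0 -4.8; 0 35.3 -0.6 -0.3 0 0 -4.9
0 35.3 2.5 -0.2 0 0 -4.9; 0 35 5.4 -0.3 0 0 -4.9; 0 34.3 8.4 -0.2 0 0 -4.9; 0 35.1 -3.6 0 0 0 -4.9; 0 35.3 -1.2 0.1 0 0 -4.8
0 35.3 1.9 0 0 0 -4.9; 0 35.1 4.8 0 0 0 -4.9; 0 34.5 7.8 0.1 0 0 -4.9; 0 33.7 10.7 0 0 0 -4.9; 0 32.6 13.6 0.1 0 0 -4.9
0 31.4 16.3 0 0 0 -4.8; 0 29.9 18.9 0 0 0 -4.9; 0 35.1 4.5 0.1 0 0 -4.9; 0 34.6 7.2 0 0 0 -4.9; 0 33.8 10.2 0.1 0 0 -4.9
0 32.9 13 0 0 0 -4.9; 0 31.7 15.8 0.1 0 0 -4.9; 0 30.1 18.5 0 0 0 -4.8; 0 28.6 20.9 0.1 0.1 0 -4.9; 0 26.6 23.2 0 0 0 -4.9
0 24.7 25.4 0 0 -0.1 -4.9; 0 22.3 27.4 -0.1 0 0 -4.9; 0 20 29.2 0 0 0 -4.9; 0 17.4 30.8 0 -0.1 0 -4.8; 0 14.8 32.1 0 0 0 -4.9
```

Emit:
{"api": "arm_command", "payload": {"rows": "0 33 -12 0 0 0 -4.9; 0 34 -9.5 0 0 0 -4.9; 0 35 -6.5 0 0 0 -4.9; 0 35 -3.5 0 0 0 -4.9; 0 35 -0.5 0 0 0 -4.9"}}

```text
time_s: 0.52
position: [0.2944, -0.4231, 0.2481]
tool_rot: [[0.758, 0.652, -0.0], [0.652, -0.758, 0.001], [0.0, -0.001, -1.0]]
ft_force: [-0.3, -1.3, -0.4]
grip_width: 0.0855
```

Emit:
{"api": "arm_command", "payload": {"rows": "0 35 2.5 0 0 0 -4.9; 0 35 5.5 0 0 0 -4.9; 0 34 8.5 0 0 0 -4.9; 0 35 -3.5 0 0 0 -4.9; 0 35 -1 0 0 0 -4.9"}}

```text
time_s: 0.93
position: [0.413, -0.2989, 0.2478]
tool_rot: [[0.419, 0.908, -0.001], [0.908, -0.419, 0.001], [0.0, -0.001, -1.0]]
ft_force: [0.2, -0.6, 0.1]
grip_width: 0.085
```

Emit:
{"api": "arm_command", "payload": {"rows": "0 35 2 0 0 0 -4.9; 0 35 5 0 0 0 -4.9; 0 34.5 8 0 0 0 -4.9; 0 33.5 10.5 0 0 0 -4.9; 0 32.5 13.5 0 0 0 -4.9"}}

```text
time_s: 1.35
position: [0.4955, -0.1432, 0.2481]
tool_rot: [[0.005, 1.0, -0.001], [1.0, -0.005, 0.0], [0.0, -0.001, -1.0]]
ft_force: [0.5, -0.9, -0.2]
grip_width: 0.0854
```

Emit:
{"api": "arm_command", "payload": {"rows": "0 31.5 16.5 0 0 0 -4.9; 0 30 19 0 0 0 -4.9; 0 35 4.5 0 0 0 -4.9; 0 34.5 7 0 0 0 -4.9; 0 34 10 0 0 0 -4.9"}}

```text
time_s: 1.77
position: [0.5237, 0.0253, 0.2479]
tool_rot: [[-0.41, 0.912, -0.001], [0.912, 0.41, 0.0], [0.001, -0.001, -1.0]]
ft_force: [0.5, -0.7, 0.7]
grip_width: 0.0855
```

Emit:
{"api": "arm_command", "payload": {"rows": "0 33 13 0 0 0 -4.9; 0 31.5 16 0 0 0 -4.9; 0 30 18.5 0 0 0 -4.9; 0 28.5 21 0 0 0 -4.9; 0 26.5 23 0 0 0 -4.9"}}

```text
time_s: 2.18
position: [0.5164, 0.2018, 0.2481]
tool_rot: [[-0.751, 0.66, -0.001], [0.66, 0.751, -0.0], [0.0, -0.001, -1.0]]
ft_force: [1.1, 0.2, -0.7]
grip_width: 0.0852
```

Emit:
{"api": "arm_command", "payload": {"rows": "0 24.5 25.5 0 0 0 -4.9; 0 22.5 27.5 0 0 0 -4.9; 0 20 29 0 0 0 -4.9; 0 17.5 31 0 0 0 -4.9; 0 15 32 0 0 0 -4.9"}}

```text
time_s: 2.6
position: [0.5079, 0.3786, 0.2479]
tool_rot: [[-0.957, 0.289, -0.001], [0.289, 0.957, -0.0], [0.001, -0.001, -1.0]]
ft_force: [1.3, -1.1, -0.1]
grip_width: 0.0852
```

```bash
python3 - <<'E'
from h import *
import cv2
st(); m=eyes.camera_model("wrist"); print(m)
im=eyes.get_image("wrist")[:,:,::-1]; cv2.imwrite("pics/w1r.png",im)
im=cv2.resize(im,(800,600),interpolation=cv2.INTER_CUBIC); cv2.imwrite("pics/w1.png",im)
g=proj("wrist",[[.5125,.3794,.122]],m); print(g*800/512)
E
```

```text
t 2.6 p [0.5079 0.3786 0.2479] az 163.22 z [-0.001 -0.    -1.   ] F [ 1.3 -1.1 -0.1] M [ 0.01 -0.04 -0.03] w 0.0852
{'mtx': array([[297.31863964,   0.        , 259.95958495],
       [  0.        , 297.31863964, 191.23107294],
       [  0.        ,   0.        ,   1.        ]]), 'view': array([[ 2.89650071e-01,  9.57132534e-01, -3.86005473e-04,
        -5.09915803e-01],
       [-9.19804801e-01,  2.78242275e-01, -2.76659291e-01,
         3.98066820e-01],
       [-2.64692205e-01,  8.04894330e-02,  9.60967995e-01,
        -2.75286029e-01],
       [ 0.00000000e+00,  0.00000000e+00,  0.00000000e+00,
         1.00000000e+00]])}
[[409.04450771 301.48251978]]
```

View pics/w1.png

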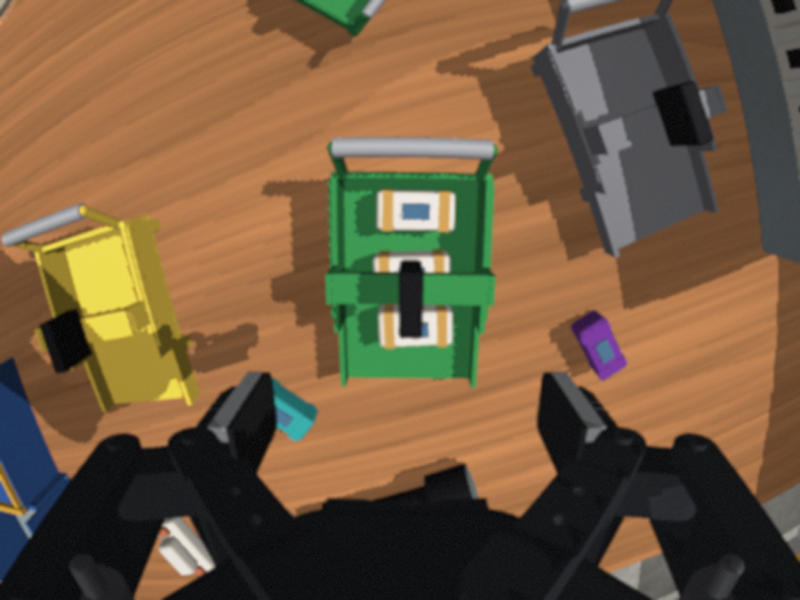

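Wrist view: fin top centred at (411,300) against a prediction of (409,301); bar ends at (332,148) and (494,150). So the pose is confirmed. Descending.

```bash
python3 -c "
from h import *
plan([[.5125,.379,.235],[.5125,.379,.107]],down(162.5),5,0)"
```

```text
0 -7 -3 26.3 0 0 0.3; 0 -0.1 -0.1 28.5 0 0 0.2; 0 0 0 28.5 0 -0.1 0.3; 0 0 0 28.5 0.1 0 0.2; 0 -0.1 0 28.5 0 0 0.3
```

Emit:
{"api": "arm_command", "payload": {"rows": "0 -5 -2 10 0 0 0.7; 0 0 0 30 0 0 0; 0 0 0 30 0 0 0; 0 0 0 30 0 0 0; 0 0 0 25 0 0 0"}}

```text
time_s: 3.07
position: [0.5122, 0.372, 0.1205]
tool_rot: [[-0.952, 0.306, -0.002], [0.306, 0.952, -0.001], [0.002, -0.002, -1.0]]
ft_force: [0.4, 0.0, -0.1]
grip_width: 0.0856
```

Emit:
{"api": "arm_command", "payload": {"rows": "0 0 0 11 0 0 0; 0 0 0 5 0 0 0; 0 0 0 0 0 0 0"}}

```text
time_s: 3.32
position: [0.5129, 0.3729, 0.1068]
tool_rot: [[-0.952, 0.305, -0.001], [0.305, 0.952, -0.001], [0.001, -0.001, -1.0]]
ft_force: [-0.1, 0.4, 0.4]
grip_width: 0.0851
```

```bash
python3 -c "
from h import *
st()"
```

```text
t 3.32 p [0.5129 0.3729 0.1068] az 162.22 z [-0.001 -0.001 -1.   ] F [-0.1  0.4  0.4] M [-0.02 -0.02  0.03] w 0.0851
```

Emit:
{"api": "arm_command", "payload": {"rows": "0 0 0 0 0 0 0; 0 0 0 0 0 0 0"}}

```text
time_s: 3.48
position: [0.5134, 0.3737, 0.109]
tool_rot: [[-0.952, 0.305, 0.003], [0.305, 0.952, 0.001], [-0.002, 0.002, -1.0]]
ft_force: [-0.4, -0.1, -0.4]
grip_width: 0.0854
```

```bash
python3 - <<'E'
from h import *
import cv2
st(); m=eyes.camera_model("wrist")
im=eyes.get_image("wrist")[:,:,::-1]
im=cv2.resize(im,(800,600),interpolation=cv2.INTER_CUBIC); cv2.imwrite("pics/w2.png",im)
print(proj("wrist",[[.5125,.3794,.122]],m)*800/512)
st()
E
```

```text
t 3.48 p [0.5134 0.3737 0.109 ] az 162.26 z [ 0.003  0.001 -1.   ] F [-0.4 -0.1 -0.4] M [-0.02  0.03 -0.03] w 0.0854
[[422.94441248 417.91269027]]
t 3.53 p [0.5133 0.3737 0.1089] az 162.26 z [ 0.002  0.001 -1.   ] F [ 0.5 -0.4  0.2] M [-0.02 -0.03 -0.03] w 0.0851
```

View pics/w2.png

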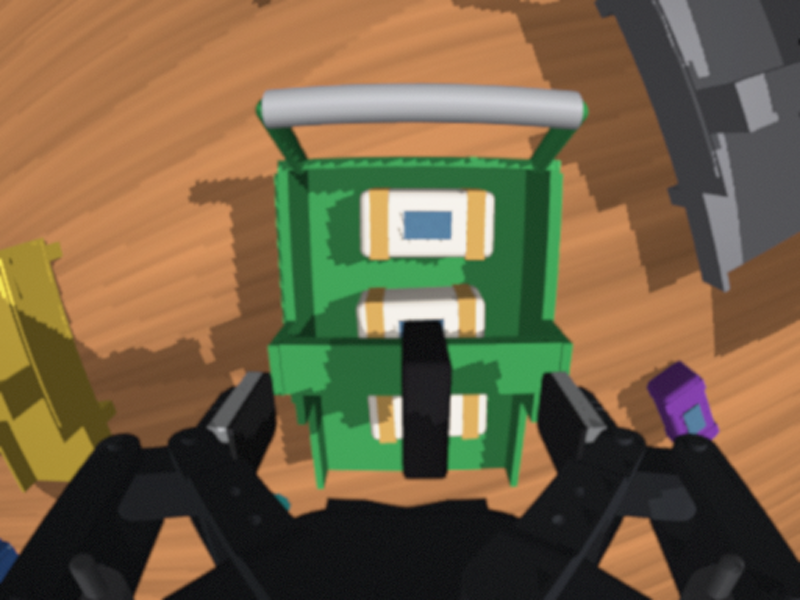

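Wrist view: fin centre is at x≈425, midway between pads ≈407, so shift +5.5 mm in tool y.

Emit:
{"api": "arm_command", "payload": {"rows": "0 2.5 5.5 0 0 0 0; 0 0 0 2 0 0 0; 0 0 0 0 0 0 0; 0 0 0 0 0 0 0"}}

```text
time_s: 3.87
position: [0.5119, 0.3796, 0.1053]
tool_rot: [[-0.953, 0.304, -0.0], [0.304, 0.953, -0.0], [0.0, -0.0, -1.0]]
ft_force: [0.6, 0.2, 0.2]
grip_width: 0.0855
```

Emit:
{"api": "arm_command", "payload": {"rows": "1 0 0 0 0 0 0; 1 0 0 0 0 0 0; 1 0 0 0 0 0 0; 1 0 0 0 0 0 0; 1 0 0 0 0 0 0", "squeeze": 70}}

```text
time_s: 4.28
position: [0.512, 0.3794, 0.1053]
tool_rot: [[-0.952, 0.305, 0.0], [0.305, 0.952, 0.0], [-0.0, 0.0, -1.0]]
ft_force: [0.3, 0.3, -0.1]
grip_width: 0.0259
```

Emit:
{"api": "arm_command", "payload": {"rows": "1 0 0 0 0 0 0; 1 0 0 0 0 0 0; 1 0 0 0 0 0 0; 1 0 0 0 0 0 0"}}

```text
time_s: 4.62
position: [0.5121, 0.3796, 0.1054]
tool_rot: [[-0.953, 0.304, 0.0], [0.304, 0.953, 0.0], [-0.0, 0.0, -1.0]]
ft_force: [0.7, 2.2, 1.1]
grip_width: 0.0129
```

```bash
python3 -c "
from h import *
st()"
```

```text
t 4.62 p [0.5121 0.3796 0.1054] az 162.27 z [ 0.  0. -1.] F [0.7 2.2 1.1] M [ 0.16 -0.07  0.04] w 0.0129
```

Emit:
{"api": "arm_command", "payload": {"rows": "1 0 0 -2 0 0 0; 1 0 0 -4 0 0 0; 1 0 0 -6 0 0 0; 1 0 0 -8 0 0 0; 1 0 0 -10 0 0 0"}}

```text
time_s: 5.03
position: [0.5117, 0.3793, 0.1357]
tool_rot: [[-0.953, 0.305, -0.001], [0.305, 0.953, -0.001], [0.001, -0.001, -1.0]]
ft_force: [-0.3, -0.2, -5.5]
grip_width: 0.0131
```

Emit:
{"api": "arm_command", "payload": {"rows": "1 0 0 -13 0 0 0; 1 0 0 -15 0 0 0; 1 0 0 -15 0 0 0; 1 0 0 -15 0 0 0; 1 0 0 -15 0 0 0"}}

```text
time_s: 5.45
position: [0.5119, 0.3794, 0.2101]
tool_rot: [[-0.953, 0.305, 0.001], [0.305, 0.953, 0.0], [-0.0, 0.0, -1.0]]
ft_force: [0.7, 0.0, -5.5]
grip_width: 0.0135
```

Emit:
{"api": "arm_command", "payload": {"rows": "1 0 0 -15 0 0 0; 1 0 0 -13 0 0 0; 1 0 0 -9 0 0 0; 1 0 0 -5 0 0 0; 1 0 0 0 0 0 0"}}

```text
time_s: 5.87
position: [0.5121, 0.3796, 0.2516]
tool_rot: [[-0.953, 0.304, 0.002], [0.304, 0.953, 0.001], [-0.001, 0.001, -1.0]]
ft_force: [0.1, 0.8, -4.8]
grip_width: 0.0132
```

```bash
python3 - <<'E'
from h import *
st()
# polar path to above home; tool az 170
h=[.5707,-.1909]
A=np.linspace(np.arctan2(.38,.512),np.arctan2(h[1],h[0]),10); r=np.linspace(.637,.60,10)
W=[[ri*np.cos(a),ri*np.sin(a),.255] for a,ri in zip(A[1:],r[1:])]; W[-1][:2]=h
plan(W,down(170),40,1)
E
```

```text
t 5.87 p [0.5121 0.3796 0.2516] az 162.28 z [ 0.002  0.001 -1.   ] F [ 0.1  0.8 -4.8] M [-0.01  0.    0.05] w 0.0132
1 -10.9 -10.1 -0.7 0 0 -0.2; 1 -10.9 -10.1 -0.8 0 0 -0.2; 1 -10.9 -10.1 -0.7 0 0 -0.2; 1 -10.8 -10.2 -0.7 0 0 -0.2; 1 -10.3 -10.7 -0.4 0 0 -0.2
1 -9.7 -11.3 0 0 0 -0.2; 1 -9.7 -11.3 0 0 0 -0.2; 1 -9.6 -11.3 -0.1 0 0 -0.1; 1 -9.6 -11.4 0 0 0 -0.2; 1 -8.3 -12.3 0 0 0 -0.2
1 -8.3 -12.4 0 0 0 -0.2; 1 -8.2 -12.4 0 0 0 -0.2; 1 -8.1 -12.5 0 0 0 -0.2; 1 -7.5 -12.8 0 0 0 -0.2; 1 -6.7 -13.3 0 0 0 -0.2
1 -6.6 -13.3 0 0 0 -0.2; 1 -6.6 -13.3 0 0 0 -0.2; 1 -6.6 -13.4 0 0 0 -0.2; 1 -5.1 -14 0 0 0 -0.2; 1 -4.9 -14 0 0 0 -0.2
1 -5 -14 0 0 0 -0.2; 1 -4.8 -14.1 0 0 0 -0.1; 1 -4.1 -14.3 -0.1 0 0.1 -0.2; 1 -3.3 -14.5 0 0 0 -0.2; 1 -3.2 -14.5 0 0 0 -0.2
1 -3.2 -14.6 0 0 0 -0.2; 1 -3 -14.5 0 0 0 -0.2; 1 -1.4 -14.8 0 0 0 -0.2; 1 -1.5 -14.9 -0.1 0.1 0 -0.2; 1 -1.3 -14.8 0 0 0 -0.2
1 -1.4 -14.8 0.1 0 0 -0.2; 1 -0.2 -14.8 0 0 0 -0.2; 1 0.4 -14.9 0 0 0 -0.2; 1 0.4 -14.9 0 0 0 -0.2; 1 0.5 -14.9 0 0 0 -0.2
1 0.9 -14.8 0 0 0 -0.2; 1 1.8 -14.8 0 0 0 -0.1; 1 1.8 -14.7 0 0 0 -0.2; 1 1.8 -14.8 0 0 0 -0.2; 1 1.9 -14.8 0 0 0 -0.2
```

Emit:
{"api": "arm_command", "payload": {"rows": "1 -3 -3 -0.7 0 0 -0.2; 1 -6 -6 -0.7 0 0 -0.2; 1 -10 -9 -0.7 0 0 -0.2; 1 -11 -10 -0.7 0 0 -0.2; 1 -11 -10 -0.7 0 0 -0.2"}}

```text
time_s: 6.28
position: [0.5407, 0.3294, 0.2533]
tool_rot: [[-0.958, 0.288, -0.001], [0.288, 0.958, -0.001], [0.001, -0.001, -1.0]]
ft_force: [0.2, -0.6, -6.1]
grip_width: 0.0129
```

Emit:
{"api": "arm_command", "payload": {"rows": "1 -11 -11 0 0 0 -0.2; 1 -11 -11 0 0 0 -0.2; 1 -11 -11 0 0 0 -0.2; 1 -10 -12 0 0 0 -0.2; 1 -10 -12 0 0 0 -0.2"}}

```text
time_s: 6.7
position: [0.5755, 0.2593, 0.2533]
tool_rot: [[-0.962, 0.272, -0.001], [0.272, 0.962, -0.001], [0.001, -0.001, -1.0]]
ft_force: [0.4, 1.0, -5.6]
grip_width: 0.0132
```

Emit:
{"api": "arm_command", "payload": {"rows": "1 -10 -12 0 0 0 -0.2; 1 -9 -12 0 0 0 -0.2; 1 -8 -13 0 0 0 -0.2; 1 -8 -13 0 0 0 -0.2; 1 -7 -13 0 0 0 -0.2"}}

```text
time_s: 7.12
position: [0.5991, 0.1873, 0.2533]
tool_rot: [[-0.967, 0.255, -0.001], [0.255, 0.967, -0.0], [0.001, -0.001, -1.0]]
ft_force: [0.1, 0.1, -5.0]
grip_width: 0.0133
```

Emit:
{"api": "arm_command", "payload": {"rows": "1 -7 -13 0 0 0 -0.2; 1 -7 -13 0 0 0 -0.2; 1 -6.5 -13.5 0 0 0 -0.2; 1 -6 -14 0 0 0 -0.2; 1 -5 -14 0 0 0 -0.2"}}

```text
time_s: 7.53
position: [0.6127, 0.1141, 0.2533]
tool_rot: [[-0.971, 0.238, -0.001], [0.238, 0.971, -0.0], [0.001, -0.001, -1.0]]
ft_force: [0.3, -0.1, -5.3]
grip_width: 0.013
```

Emit:
{"api": "arm_command", "payload": {"rows": "1 -5 -14 0 0 0 -0.2; 1 -5 -14 0 0 0 -0.2; 1 -4 -14.5 0 0 0 -0.2; 1 -3.5 -14.5 0 0 0 -0.2; 1 -3 -14.5 0 0 0 -0.2"}}

```text
time_s: 7.95
position: [0.6158, 0.0398, 0.2533]
tool_rot: [[-0.975, 0.221, -0.001], [0.221, 0.975, -0.0], [0.001, -0.0, -1.0]]
ft_force: [0.4, -0.3, -5.3]
grip_width: 0.0129
```

Emit:
{"api": "arm_command", "payload": {"rows": "1 -3 -14.5 0 0 0 -0.2; 1 -3 -14.5 0 0 0 -0.2; 1 -1.5 -15 0 0 0 -0.2; 1 -1.5 -15 0 0 0 -0.2; 1 -1.5 -15 0 0 0 -0.2"}}

```text
time_s: 8.37
position: [0.61, -0.0347, 0.2534]
tool_rot: [[-0.979, 0.204, -0.001], [0.204, 0.979, -0.0], [0.001, -0.0, -1.0]]
ft_force: [0.0, -0.2, -4.7]
grip_width: 0.0129
```

Emit:
{"api": "arm_command", "payload": {"rows": "1 -1 -15 0 0 0 -0.2; 1 0 -15 0 0 0 -0.2; 1 0.5 -15 0 0 0 -0.2; 1 0.5 -13 0 0 0 -0.2; 1 0.5 -11 0 0 0 -0.2"}}

```text
time_s: 8.78
position: [0.5957, -0.1023, 0.2534]
tool_rot: [[-0.982, 0.187, -0.001], [0.187, 0.982, -0.0], [0.001, -0.0, -1.0]]
ft_force: [-0.1, -0.2, -5.4]
grip_width: 0.0133
```

Emit:
{"api": "arm_command", "payload": {"rows": "1 0 -9 0 0 0 -0.2; 1 0 -6 0 0 0 -0.1; 1 0 -3 0 0 0 0; 1 0 0 0 0 0 0; 1 0 0 0 0 0 0"}}

```text
time_s: 9.2
position: [0.593, -0.1175, 0.2538]
tool_rot: [[-0.984, 0.181, -0.0], [0.181, 0.984, 0.0], [0.0, 0.0, -1.0]]
ft_force: [1.2, 0.9, -5.6]
grip_width: 0.013
```

```bash
python3 - <<'E'
from h import *
import cv2
st(); m=eyes.camera_model("wrist"); np.save("m3.npy",m,allow_pickle=True)
w=eyes.get_image("wrist")[:,:,::-1]; t=eyes.get_image("top")[:,:,::-1]; s=eyes.get_image("scene")[:,:,::-1]
for n,i in(("w",w),("t",t),("s",s)): cv2.imwrite(f"pics/{n}3r.png",i)
c=lambda i,x,y,W,H:cv2.resize(i[y:y+H,x:x+W],(400,300),interpolation=cv2.INTER_CUBIC)
cv2.imwrite("pics/m3.png",np.vstack([cv2.resize(w,(800,600))[0:300+0] if 0 else np.hstack([cv2.resize(w,(400,300)),c(t,270,100,120,90)]),np.hstack([c(s,130,90,140,105),c(s,170,60,100,75)])]))
plan([[.5707,-.1909,.255]],down(170),2,1)
E
```

```text
t 9.2 p [ 0.593  -0.1175  0.2538] az 169.59 z [-0.  0. -1.] F [ 1.2  0.9 -5.6] M [ 0.01 -0.02  0.06] w 0.013
1 4.4 -38.2 -0.6 0 0 -0.2; 1 4.5 -38.3 -0.6 0 0 -0.2
```

View pics/m3.png

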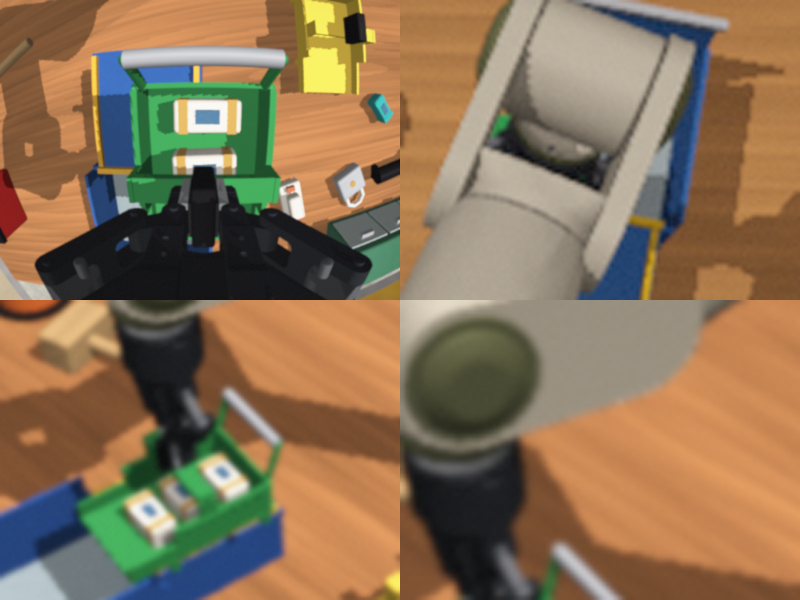

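Tier level, all three fuses aboard. Deck guides are visible at the left of the wrist view; I'll use it to refine the hopper pose.

```bash
python3 - <<'E'
from h import *
import cv2
m=np.load("m3.npy",allow_pickle=True).item()
im=cv2.imread("pics/w3r.png"); x,y,w,h,s=105,60,170,140,4
c=cv2.resize(im[y:y+h,x:x+w],None,fx=s,fy=s,interpolation=cv2.INTER_CUBIC)
for X in range(110,x+w,10):
    cv2.line(c,((X-x)*s,0),((X-x)*s,8),(0,0,255),1)
    if X%20==0: cv2.putText(c,str(X),((X-x)*s-8,18),0,.35,(0,0,255),1)
for Y in range(60,y+h,10):
    cv2.line(c,(0,(Y-y)*s),(8,(Y-y)*s),(0,0,255),1)
    if Y%20==0: cv2.putText(c,str(Y),(10,(Y-y)*s+4),0,.35,(0,0,255),1)
P=proj("wrist",place([.6199,-.1996,np.radians(-10.05)],[[0,.065,.089],[0,-.065,.089],[-.162,.065,.088],[-.162,-.065,.088]]),m);print(P.round(1))
for p in P: cv2.drawMarker(c,tuple(int(v) for v in (p-[x,y])*s),(255,0,255),0,10,1)
cv2.imwrite("pics/m4.png",c)
E
```

```text
[[249.1 216. ]
 [133.3 215.3]
 [246.9  56.5]
 [122.3  66.7]]
```

View pics/m4.png

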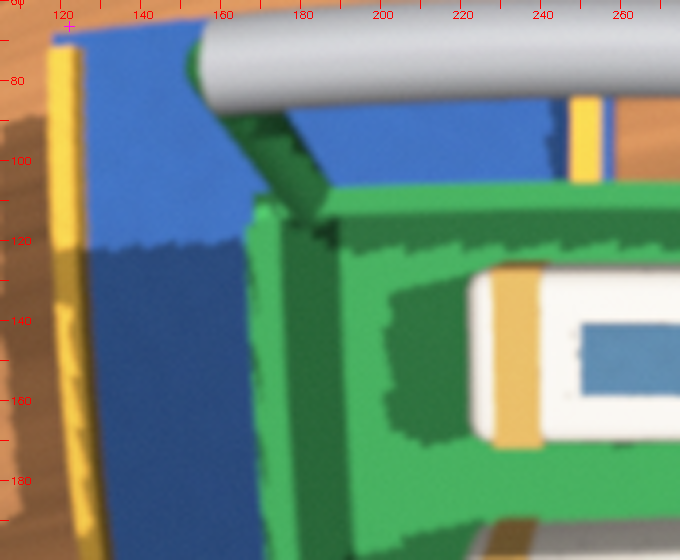

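```bash
python3 - <<'E'
from h import *
m=np.load("m3.npy",allow_pickle=True).item()
H=np.array([[0,.065,.089],[0,-.065,.089],[-.162,.065,.088],[-.162,-.065,.088]])
obs=[("top",H,np.array([[307.5,161.2],[345.7,168],[298.7,205.5],[339.5,213.7]])),("scene",H,np.array([[185.5,182.5],[166.7,158],[227.5,162.5],[205,139.5]]))]
t=np.linspace(-.17,.01,400)
def linedist(p,A,B,uv):
    s=np.linspace(0,1,600)[:,None]; q=proj("wrist",place(p,np.array(A)*(1-s)+np.array(B)*s),m)
    i=np.argmin(np.linalg.norm(q-uv,axis=1)); i=min(max(i,1),598); d=q[i+1]-q[i-1]; d/=np.linalg.norm(d); e=np.array(uv)-q[i]; return d[0]*e[1]-d[1]*e[0]
def fw(p): return np.array([linedist(p,[-.18,-.065,.088],[.02,-.065,.088],u) for u in([123.5,75],[124,110],[128.2,190])]+[linedist(p,[-.18,.065,.088],[.02,.065,.088],u) for u in([247,90],[247,103])]+[linedist(p,[-.162,-.08,.08],[-.162,.08,.08],u) for u in([121,68.5],[155,65.5])])
def f(p,k): return np.concatenate([2*fw(p)]+[k*(proj(n,place(p,L))-uv).ravel() for n,L,uv in obs])
for k in (.1,1):
    s=least_squares(f,[.62,-.2,-.175],args=(k,),loss="soft_l1").x
    print(k,s[:2].round(4),np.degrees(s[2]).round(2),fw(s).round(1),"home",place(s,[-.05,0,.188]).round(4))
E
```

```text
0.1 [ 0.6218 -0.2036] -11.73 [-0.3 -0.7 -0.1  0.5  0.3 -0.1  0.1] home [[ 0.5729 -0.1934  0.188 ]]
1 [ 0.6215 -0.2028] -11.39 [-0.5 -0.7  0.3  0.4  0.2 -0.1  0.4] home [[ 0.5725 -0.1929  0.188 ]]
```

```bash
python3 -c "
from h import *
plan([[.5581,-.1901,.2535],],down(168.5),6,1)"
```

```text
1 3.5 -13 0.1 0 0 0.2; 1 3.5 -13 0 0 0 0.2; 1 3.5 -13 0.1 0 0 0.2; 1 3.4 -13.1 0 0 0 0.1; 1 3.4 -13 0.1 0 0 0.2
1 3.3 -13 0 0 0 0.2
```

Emit:
{"api": "arm_command", "payload": {"rows": "1 2 -6 0 0 0 0.2; 1 3.5 -12 0 0 0 0.2; 1 4 -14 0 0 0 0.2; 1 4 -14 0 0 0 0.2; 1 3.5 -14 0 0 0 0.2"}}

```text
time_s: 9.77
position: [0.5639, -0.1753, 0.2539]
tool_rot: [[-0.98, 0.199, -0.0], [0.199, 0.98, -0.0], [0.0, -0.0, -1.0]]
ft_force: [0.3, -0.5, -5.0]
grip_width: 0.0132
```

Emit:
{"api": "arm_command", "payload": {"rows": "1 2 -10 0 0 0 0.1; 1 1.5 -6 0 0 0 0; 1 0 -2 0 0 0 0; 1 0 0 0 0 0 0; 1 0 0 0 0 0 0"}}

```text
time_s: 10.18
position: [0.558, -0.1902, 0.2538]
tool_rot: [[-0.98, 0.2, 0.0], [0.2, 0.98, 0.0], [-0.0, 0.0, -1.0]]
ft_force: [0.5, 0.7, -5.2]
grip_width: 0.0135
```

```bash
python3 -c "
from h import *
st();plan([[.5581,-.1901,.2535]],down(168.5),1,1)"
```

```text
t 10.18 p [ 0.558  -0.1902  0.2538] az 168.48 z [ 0.  0. -1.] F [ 0.5  0.7 -5.2] M [ 0.01 -0.07 -0.02] w 0.0135
1 0 0.1 0.3 0 0 0
```

Spot on. Lower to about 4 mm above the deck (TCP z 0.1895).

Emit:
{"api": "arm_command", "payload": {"rows": "1 0 0 4 0 0 0; 1 0 0 8 0 0 0; 1 0 0 10 0 0 0; 1 0 0 10 0 0 0; 1 0 0 10 0 0 0"}}

```text
time_s: 10.6
position: [0.5577, -0.1901, 0.2102]
tool_rot: [[-0.98, 0.199, -0.001], [0.199, 0.98, 0.001], [0.001, 0.0, -1.0]]
ft_force: [0.6, 1.5, -5.9]
grip_width: 0.0131
```

Emit:
{"api": "arm_command", "payload": {"rows": "1 0 0 8 0 0 0; 1 0 0 6 0 0 0; 1 0 0 4 0 0 0; 1 0 0 2 0 0 0; 1 0 0 2 0 0 0"}}

```text
time_s: 11.02
position: [0.5581, -0.1905, 0.1898]
tool_rot: [[-0.98, 0.2, 0.0], [0.2, 0.98, -0.0], [-0.0, -0.0, -1.0]]
ft_force: [0.4, 0.0, -5.4]
grip_width: 0.013
```

Emit:
{"api": "arm_command", "payload": {"rows": "1 0 0 0 0 0 0; 1 0 0 0 0 0 0; 1 0 0 0 0 0 0"}}

```text
time_s: 11.27
position: [0.558, -0.1905, 0.1902]
tool_rot: [[-0.98, 0.2, 0.001], [0.2, 0.98, -0.0], [-0.001, -0.0, -1.0]]
ft_force: [-0.4, -1.4, -5.4]
grip_width: 0.0129
```

```bash
python3 - <<'E'
from h import *
import cv2
st(); m=eyes.camera_model("wrist")
w=eyes.get_image("wrist")[:,:,::-1]; s=eyes.get_image("scene")[:,:,::-1]
c=lambda i,x,y,W,H:cv2.resize(i[y:y+H,x:x+W],(400,300),interpolation=cv2.INTER_CUBIC)
cv2.imwrite("pics/m5.png",np.hstack([cv2.resize(w[:240],(500,300)) if 0 else c(w,100,20,320,240),c(s,120,100,120,90)]))
E
```

```text
t 11.27 p [ 0.558  -0.1905  0.1902] az 168.47 z [ 0.001 -0.    -1.   ] F [-0.4 -1.4 -5.4] M [-0.02 -0.03  0.01] w 0.0129
```

View pics/m5.png

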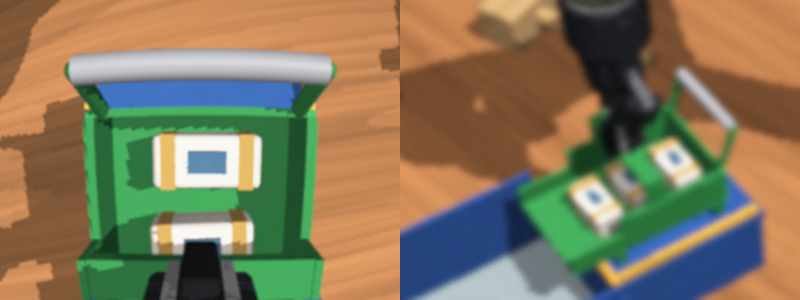

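Laterally centred (guide ends show symmetrically at (90,107) and (313,107)). Slide forward to the rail, watching the force.

Emit:
{"api": "arm_command", "payload": {"rows": "1 -2 0 0.5 0 0 0; 1 -2 0 0.5 0 0 0; 1 -2 0 0.5 0 0 0; 1 -1 0 0 0 0 0; 1 -1 0 0 0 0 0"}}

```text
time_s: 11.78
position: [0.5659, -0.1921, 0.1882]
tool_rot: [[-0.98, 0.2, -0.0], [0.2, 0.98, 0.0], [0.0, 0.0, -1.0]]
ft_force: [1.1, -0.1, -5.3]
grip_width: 0.0131
```

Emit:
{"api": "arm_command", "payload": {"rows": "1 -1 0 0 0 0 0; 1 -1 0 0 0 0 0; 1 -1 0 0 0 0 0; 1 0 0 0 0 0 0"}}

```text
time_s: 12.12
position: [0.5681, -0.1926, 0.1882]
tool_rot: [[-0.98, 0.2, -0.002], [0.2, 0.98, 0.0], [0.002, -0.0, -1.0]]
ft_force: [-4.2, -0.2, -3.4]
grip_width: 0.0131
```

Emit:
{"api": "arm_command", "payload": {"rows": "1 -1 0 0 0 0 0; 1 -1 0 0 0 0 0; 1 0 0 0 0 0 0; 1 0 0 0 0 0 0"}}

```text
time_s: 12.45
position: [0.5694, -0.1928, 0.1881]
tool_rot: [[-0.98, 0.199, -0.004], [0.199, 0.98, 0.001], [0.004, -0.0, -1.0]]
ft_force: [-7.8, 0.5, -2.9]
grip_width: 0.0133
```

```bash
python3 -c "
from h import *
st()"
```

```text
t 12.45 p [ 0.5694 -0.1928  0.1881] az 168.5 z [-0.004  0.001 -1.   ] F [-7.8  0.5 -2.9] M [0.18 1.81 0.32] w 0.0133
```

Contact at the rail, with the moment suggesting the +y end touches first; back off, yaw a degree, retouch.

Emit:
{"api": "arm_command", "payload": {"rows": "1 1.5 0 0 0 0 0; 1 1.5 0 0.5 0 0 -0.5; 1 0 0 0.5 0 0 -0.5; 1 0 0 0 0 0 0; 1 0 0 0 0 0 0"}}

```text
time_s: 12.87
position: [0.568, -0.1925, 0.1874]
tool_rot: [[-0.983, 0.183, 0.001], [0.183, 0.983, -0.0], [-0.001, -0.0, -1.0]]
ft_force: [-0.5, -0.4, -5.9]
grip_width: 0.0133
```

```bash
python3 -c "
from h import *
st()"
```

```text
t 12.87 p [ 0.568  -0.1925  0.1874] az 169.47 z [ 0.001 -0.    -1.   ] F [-0.5 -0.4 -5.9] M [-0.02  0.09 -0.  ] w 0.0133
```

Emit:
{"api": "arm_command", "payload": {"rows": "1 -1 0 0 0 0 0; 1 -1 0 0 0 0 0; 1 -1 0 0 0 0 0; 1 0 0 0 0 0 0; 1 0 0 0 0 0 0"}}

```text
time_s: 13.28
position: [0.5697, -0.1927, 0.1871]
tool_rot: [[-0.983, 0.183, -0.003], [0.183, 0.983, 0.001], [0.003, 0.0, -1.0]]
ft_force: [-6.4, 1.5, -2.7]
grip_width: 0.0132
```

```bash
python3 -c "
from h import *
st()"
```

```text
t 13.28 p [ 0.5697 -0.1927  0.1871] az 169.46 z [-0.003  0.001 -1.   ] F [-6.4  1.5 -2.7] M [ 0.33  1.51 -0.19] w 0.0132
```

Emit:
{"api": "arm_command", "payload": {"rows": "1 1.2 0 0 0 0 0.3; 1 0 0 1 0 0 0; 1 0 0 1 0 0 0; 1 0 0 0 0 0 0; 1 0 0 0 0 0 0"}}

```text
time_s: 13.7
position: [0.5692, -0.1926, 0.186]
tool_rot: [[-0.982, 0.188, -0.0], [0.188, 0.982, -0.0], [0.0, -0.0, -1.0]]
ft_force: [-7.1, 1.8, 1.8]
grip_width: 0.0131
```

```bash
python3 -c "
from h import *
st()"
```

```text
t 13.7 p [ 0.5692 -0.1926  0.186 ] az 169.19 z [-0. -0. -1.] F [-7.1  1.8  1.8] M [0.41 1.27 0.06] w 0.0131
```

Emit:
{"api": "arm_command", "payload": {"rows": "1 0 0 0.5 0 0 0; 0.6 0 0 0 0 0 0; 0.6 0 0 0 0 0 0; 0.6 0 0 0 0 0 0; 0.6 0 0 0 0 0 0"}}

```text
time_s: 14.12
position: [0.57, -0.193, 0.1852]
tool_rot: [[-0.982, 0.188, 0.002], [0.188, 0.982, -0.001], [-0.002, -0.0, -1.0]]
ft_force: [0.2, -0.4, -0.5]
grip_width: 0.0343
```

Emit:
{"api": "arm_command", "payload": {"rows": "0 0 0 0 0 0 0; 0 0 0 0 0 0 0; 0 0 0 -10 0 0 0; 0 0 0 -25 0 0 0; 0 0 0 -25 0 0 0"}}

```text
time_s: 14.53
position: [0.5693, -0.1927, 0.2457]
tool_rot: [[-0.982, 0.188, -0.001], [0.188, 0.982, 0.001], [0.001, 0.001, -1.0]]
ft_force: [0.5, -1.2, 0.3]
grip_width: 0.0851
```

Emit:
{"api": "arm_command", "payload": {"rows": "0 0 0 -25 0 0 0; 0 0 0 -15 0 0 0; 0 0 0 0 0 0 0; 0 0 0 0 0 0 0; 0 0 0 0 0 0 0"}}

```text
time_s: 14.95
position: [0.5692, -0.1926, 0.2838]
tool_rot: [[-0.982, 0.188, -0.002], [0.188, 0.982, 0.001], [0.002, 0.001, -1.0]]
ft_force: [0.1, 0.1, 0.1]
grip_width: 0.0858
```

```bash
python3 - <<'E'
from h import *
import cv2
st(); m=eyes.camera_model("wrist")
w=eyes.get_image("wrist")[:,:,::-1]; s=eyes.get_image("scene")[:,:,::-1]
c=lambda i,x,y,W,H,o:cv2.resize(i[y:y+H,x:x+W],o,interpolation=cv2.INTER_CUBIC)
W=c(w,110,40,300,225,(800,600))
for az in (-11.5,-10.9):
    a=np.radians(az); g=np.array([.5692,-.1926,0]); o=g+[.01*np.cos(a),.01*np.sin(a),0]
    P=proj("wrist",place([o[0],o[1],a],[[-.1,.047,.175],[-.1,-.047,.175],[-.01,0,.202]]),m)
    print(P.round(1),((P-[110,40])*800/300).round(0))
    for p in (P-[110,40])*800/300: cv2.drawMarker(W,tuple(int(v) for v in p),(255,0,255) if az<-11 else (0,0,255),0,12,1)
W[400:,:]=np.hstack([c(s,130,100,120,60,(400,200)),W[400:,400:]])
cv2.imwrite("pics/m6.png",W)
E
```

```text
t 14.95 p [ 0.5692 -0.1926  0.2838] az 169.17 z [-0.002  0.001 -1.   ] F [0.1 0.1 0.1] M [ 0.03 -0.03  0.03] w 0.0858
[[320.1  85. ]
 [200.8  83.7]
 [259.2 204.5]] [[560. 120.]
 [242. 117.]
 [398. 439.]]
[[319.   84.4]
 [199.6  84.4]
 [259.2 204.5]] [[557. 118.]
 [239. 118.]
 [398. 439.]]
```

View pics/m6.png

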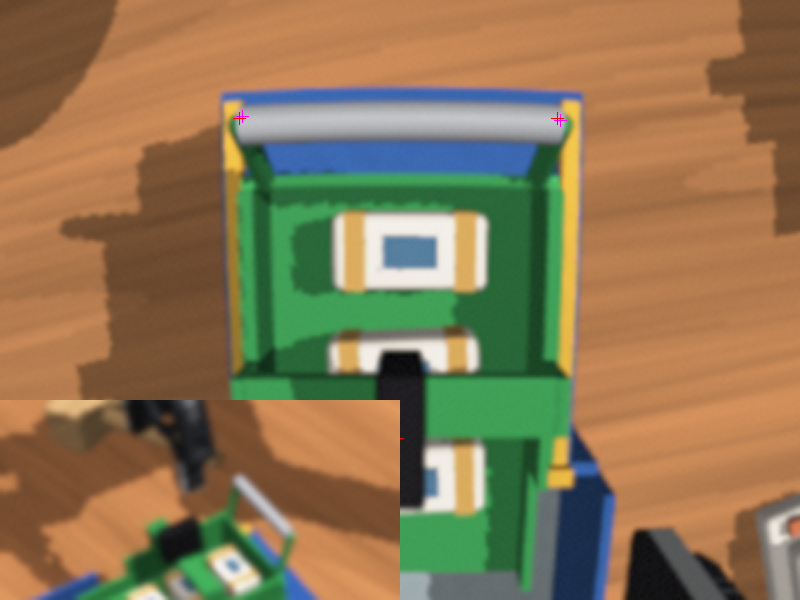

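Tier stands straight between the guides, bar ends at (237,124) and (567,124), parallel to the deck edge, fuses aboard. Next: rotate and go above the bar.

```bash
python3 -c "
from h import *
plan([[.4818,-.1758,.26]],down(79.1),14,0)"
```

```text
0 6.4 0 1.7 0 0 6.4; 0 6.3 -0.7 1.7 0 0 6.5; 0 6.2 -1.4 1.7 0 0 6.4; 0 6 -2.1 1.7 0 0 6.4; 0 5.7 -2.7 1.7 0 0 6.5
0 5.4 -3.4 1.7 0 0 6.4; 0 4.9 -4 1.7 -0.1 -0.1 6.4; 0 4.5 -4.5 1.7 0 0 6.5; 0 4 -4.9 1.6 0 0 6.4; 0 3.4 -5.4 1.7 0 0 6.4
0 2.7 -5.8 1.7 0 0 6.5; 0 2.1 -6 1.7 0 0 6.4; 0 1.5 -6.2 1.7 0 0 6.4; 0 0.7 -6.3 1.7 0 -0.1 6.5
```

Emit:
{"api": "arm_command", "payload": {"rows": "0 6.4 0 1.7 0 0 6.4; 0 6.3 -0.7 1.7 0 0 6.4; 0 6.2 -1.4 1.7 0 0 6.4; 0 6 -2 1.7 0 0 6.4; 0 5.7 -2.7 1.7 0 0 6.4"}}

```text
time_s: 15.47
position: [0.5378, -0.1865, 0.2753]
tool_rot: [[-0.73, 0.684, -0.002], [0.684, 0.73, 0.001], [0.002, -0.0, -1.0]]
ft_force: [1.5, -1.2, 0.2]
grip_width: 0.0854
```

Emit:
{"api": "arm_command", "payload": {"rows": "0 5.4 -3.4 1.7 0 0 6.4; 0 5 -4 1.7 0 0 6.4; 0 4.5 -4.5 1.7 0 0 6.4; 0 4 -5 1.7 0 0 6.5; 0 3.4 -5.4 1.7 0 0 6.5"}}

```text
time_s: 15.88
position: [0.5064, -0.1806, 0.2668]
tool_rot: [[-0.253, 0.967, -0.002], [0.967, 0.253, 0.001], [0.001, -0.001, -1.0]]
ft_force: [0.2, -0.7, 0.1]
grip_width: 0.0854
```

Emit:
{"api": "arm_command", "payload": {"rows": "0 2.7 -5.8 1.7 0 0 6.5; 0 2 -6 1.7 0 0 6.5; 0 1.5 -6 1.7 0 0 6.5; 0 0.7 -6.3 1.7 0 0 6.5; 0 0 0 0 0 0 0"}}

```text
time_s: 16.3
position: [0.4812, -0.1757, 0.2602]
tool_rot: [[0.195, 0.981, -0.002], [0.981, -0.195, 0.001], [0.001, -0.002, -1.0]]
ft_force: [0.7, -0.4, 0.2]
grip_width: 0.0853
```

Emit:
{"api": "arm_command", "payload": {"rows": "0 0 0 0 0 0 0; 0 0 0 0 0 0 0"}}

```text
time_s: 16.47
position: [0.4824, -0.1762, 0.2608]
tool_rot: [[0.188, 0.982, -0.0], [0.982, -0.188, 0.0], [0.0, -0.0, -1.0]]
ft_force: [0.7, -0.3, 0.1]
grip_width: 0.0856
```

```bash
python3 - <<'E'
from h import *
import cv2
st(); m=eyes.camera_model("wrist")
w=eyes.get_image("wrist")[:,:,::-1]
W=cv2.resize(w,(800,600),interpolation=cv2.INTER_CUBIC)
a=np.radians(-10.9); b=np.array([.4818,-.1758,.175]); 
P=proj("wrist",[b,b+.047*np.array([-np.sin(a),np.cos(a),0]),b-.047*np.array([-np.sin(a),np.cos(a),0])],m)*800/512
print(P.round(0))
for p in P: cv2.drawMarker(W,tuple(int(v) for v in p),(255,0,255),0,14,1)
cv2.imwrite("pics/w7.png",W)
plan([[.4818,-.1758,.26]],down(79.1),1,0)
E
```

```text
t 16.47 p [ 0.4824 -0.1762  0.2608] az 79.16 z [-0.  0. -1.] F [ 0.7 -0.3  0.1] M [ 0.02 -0.02  0.05] w 0.0856
[[405. 318.]
 [405. 220.]
 [405. 403.]]
0 0.3 -0.7 0.8 0 0 0
```

View pics/w7.png

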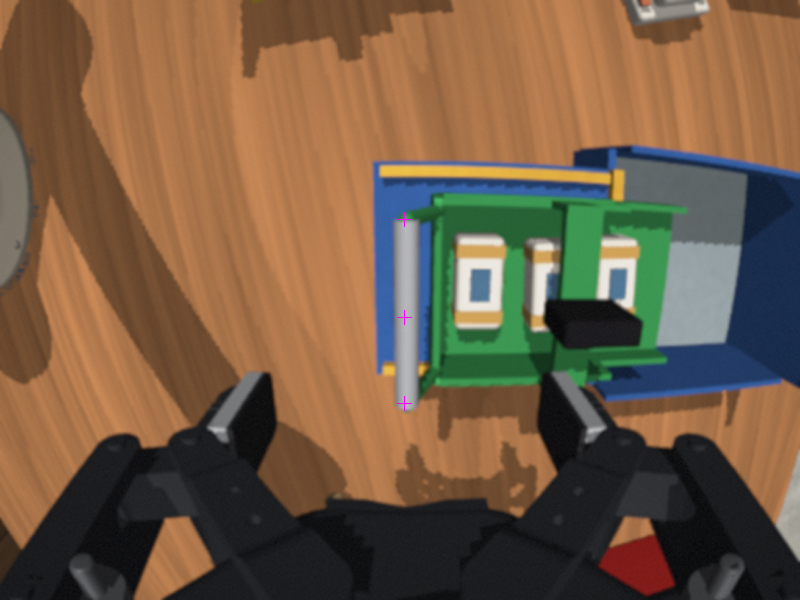

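Bar lies at x≈405, under the TCP. Descend and pinch with a low squeeze.

Emit:
{"api": "arm_command", "payload": {"rows": "0 0 0 20 0 0 0; 0 0 0 25 0 0 0; 0 0 0 22 0 0 0; 0 0 0 13 0 0 0; 0 0 0 7 0 0 0"}}

```text
time_s: 16.93
position: [0.4818, -0.1758, 0.1722]
tool_rot: [[0.19, 0.982, -0.002], [0.982, -0.19, 0.002], [0.001, -0.003, -1.0]]
ft_force: [0.6, -0.5, 1.1]
grip_width: 0.0852
```

Emit:
{"api": "arm_command", "payload": {"rows": "0 0 0 0.5 0 0 0; 0 0 0 0 0 0 0; 0.5 0 0 0 0 0 0; 0.5 0 0 0 0 0 0; 0.5 0 0 0 0 0 0"}}

```text
time_s: 17.35
position: [0.4824, -0.1762, 0.1743]
tool_rot: [[0.191, 0.982, 0.001], [0.982, -0.191, -0.001], [-0.001, 0.001, -1.0]]
ft_force: [-0.4, -0.2, 0.1]
grip_width: 0.0514
```

Emit:
{"api": "arm_command", "payload": {"rows": "1 0 0 0 0 0 0; 1 0 0 0 0 0 0; 1 0 0 0 0 0 0; 1 0 0 0 0 0 0; 1 0 0 0 0 0 0", "squeeze": 30}}

```text
time_s: 17.77
position: [0.4822, -0.1761, 0.1737]
tool_rot: [[0.191, 0.982, 0.0], [0.982, -0.191, -0.0], [-0.0, 0.0, -1.0]]
ft_force: [-0.1, 0.8, 2.4]
grip_width: 0.0108
```

Emit:
{"api": "arm_command", "payload": {"rows": "1 0 0 0 0 0 0; 1 0 0 0 0 0 0; 1 0 0 0 0 0 0"}}

```text
time_s: 18.02
position: [0.4822, -0.1761, 0.1738]
tool_rot: [[0.191, 0.982, 0.0], [0.982, -0.191, -0.0], [-0.0, 0.0, -1.0]]
ft_force: [-0.9, 0.8, 4.2]
grip_width: 0.0112
```

```bash
cat >> h.py <<'E'
A0=np.radians(-10.9); EX=np.array([np.cos(A0),np.sin(A0),0]); EY=np.array([-np.sin(A0),np.cos(A0),0]); EZ=np.array([0,0,1.])
def tip(ths,p0,grip=1):
    """rows along the tipping arc; p0 = measured TCP at theta=0, ths[0] = current angle"""
    out=[];p=R=None
    for th in ths:
        t=np.radians(th); fx=-.009*np.tan(t)
        d=np.array([fx-.14*np.cos(t)+.095*np.sin(t)+.14, .14*np.sin(t)+.095*np.cos(t)-.095])
        Rt=Ro.from_rotvec(EY*t).as_matrix()@down(79.1)
        q=p0+EX*d[0]+EZ*d[1]+.002*(Rt[:,2]+EZ)
        if p is None: p,R=q,Rt; continue
        s=np.round(R.T@(q-p)*1e3,1); w=np.round(Ro.from_matrix(R.T@Rt).as_rotvec(degrees=True),1)
        out.append(f"{grip:g} "+" ".join(f"{v+0:g}" for v in [*s,*w])); p=p+R@s/1e3; R=R@Ro.from_rotvec(w,degrees=True).as_matrix()
    for i in range(0,len(out),5): print("; ".join(out[i:i+5]))
E
python3 -c "
from h import *
s=st(); tip(np.r_[0,1,np.arange(3,31,2.5),np.arange(30,49,2)],s['position'])"
```

```text
t 18.02 p [ 0.4822 -0.1761  0.1738] az 78.98 z [ 0. -0. -1.] F [-0.9  0.8  4.2] M [0.07 0.06 0.08] w 0.0112
1 0 1.5 -2.4 1 0 0; 1 0 3 -4.9 2 0 0; 1 0 3.8 -6 2.5 0 0; 1 0 3.8 -5.9 2.5 0 0; 1 0 3.8 -6 2.5 0 0
1 0 3.8 -5.9 2.5 0 0; 1 0 3.8 -6 2.5 0 0; 1 0 3.7 -5.9 2.5 0 0; 1 0 3.8 -5.8 2.5 0 0; 1 0 3.8 -5.9 2.5 0 0
1 0 3.7 -5.8 2.5 0 0; 1 0 3.8 -5.8 2.5 0 0; 1 0 3.7 -5.8 2.5 0 0; 1 0 -0.7 1.2 -0.5 0 0; 1 0 2.9 -4.7 2 0 0
1 0 3 -4.6 2 0 0; 1 0 2.9 -4.5 2 0 0; 1 0 3 -4.6 2 0 0; 1 0 2.9 -4.5 2 0 0; 1 0 2.9 -4.4 2 0 0
1 0 2.9 -4.5 2 0 0; 1 0 2.9 -4.4 2 0 0; 1 0 2.8 -4.3 2 0 0
```

Emit:
{"api": "arm_command", "payload": {"rows": "1 0 1.5 -2.4 1 0 0; 1 0 3 -4.9 2 0 0; 1 0 3.8 -6 2.5 0 0; 1 0 3.8 -6 2.5 0 0; 1 0 3.8 -6 2.5 0 0"}}

```text
time_s: 18.43
position: [0.4995, -0.1794, 0.1974]
tool_rot: [[0.191, 0.965, -0.182], [0.982, -0.188, 0.036], [0.0, -0.185, -0.983]]
ft_force: [0.4, 0.2, -3.1]
grip_width: 0.0108
```

Emit:
{"api": "arm_command", "payload": {"rows": "1 0 2.2 -3.6 1.5 0 0; 1 0 0 0 0 0 0; 1 0 0 0 0 0 0"}}

```text
time_s: 18.68
position: [0.5021, -0.1799, 0.2001]
tool_rot: [[0.191, 0.96, -0.204], [0.982, -0.187, 0.04], [0.0, -0.208, -0.978]]
ft_force: [-1.2, 0.2, -1.5]
grip_width: 0.0107
```

```bash
cat >> h.py <<'E'
def ang():
    s=st(); R=s["tool_rot"]; z=R[:,2]; th=np.degrees(np.arctan2(-z@EX,-z[2])); t=np.radians(th)
    b=s["position"]-.002*z-(np.array([.4822,-.1761,.1738])+[0,0,.002])
    print("tool tilt",th.round(2),"bar dx,dy,dz mm",(b@EX*1e3).round(1),(b@EY*1e3).round(1),(b[2]*1e3).round(1),"expected",((-.009*np.tan(t)-.14*np.cos(t)+.095*np.sin(t)+.14)*1e3).round(1),((.14*np.sin(t)+.095*np.cos(t)-.095)*1e3).round(1),"F tier x,y",(s["ft_force"]@EX).round(1),(s["ft_force"]@EY).round(1))
E
python3 -c "
from h import *
ang()"
```

```text
t 18.68 p [ 0.5021 -0.1799  0.2001] az 78.99 z [-0.204  0.04  -0.978] F [-1.2  0.2 -1.5] M [-0.04 -0.08  0.03] w 0.0107
tool tilt 12.03 bar dx,dy,dz mm 20.6 0.0 26.3 expected 21.0 27.1 F tier x,y -1.2 -0.0
```

Emit:
{"api": "arm_command", "payload": {"rows": "1 0 3 -4.8 2 0 0; 1 0 3.8 -6 2.5 0 0; 1 0 3.8 -6 2.5 0 0; 1 0 3.8 -5.9 2.5 0 0; 1 0 3.8 -5.9 2.5 0 0"}}

```text
time_s: 19.1
position: [0.5275, -0.1849, 0.2224]
tool_rot: [[0.191, 0.896, -0.4], [0.982, -0.174, 0.078], [0.0, -0.408, -0.913]]
ft_force: [-0.1, -0.3, -2.7]
grip_width: 0.0107
```

Emit:
{"api": "arm_command", "payload": {"rows": "1 0 3.8 -5.8 2.5 0 0; 1 0 3.8 -5.8 2.5 0 0; 1 0 3 -4.6 2 0 0; 1 0 0 0 0 0 0; 1 0 0 0 0 0 0"}}

```text
time_s: 19.52
position: [0.5436, -0.1881, 0.2323]
tool_rot: [[0.191, 0.841, -0.506], [0.982, -0.164, 0.099], [0.0, -0.515, -0.857]]
ft_force: [-2.7, 0.9, 0.3]
grip_width: 0.0109
```

```bash
python3 -c "
from h import *
ang()"
```

```text
t 19.52 p [ 0.5436 -0.1881  0.2323] az 78.98 z [-0.506  0.099 -0.857] F [-2.7  0.9  0.3] M [0.03 0.1  0.06] w 0.0109
tool tilt 31.01 bar dx,dy,dz mm 63.6 -0.2 58.2 expected 63.5 58.6 F tier x,y -2.8 0.4
```

Emit:
{"api": "arm_command", "payload": {"rows": "1 0 2.9 -4.6 2 0 0; 1 0 2.9 -4.6 2 0 0; 1 0 2.9 -4.6 2 0 0; 1 0 2.9 -4.5 2 0 0; 1 0 2.9 -4.5 2 0 0"}}

```text
time_s: 19.93
position: [0.568, -0.1929, 0.2438]
tool_rot: [[0.191, 0.74, -0.644], [0.982, -0.144, 0.126], [-0.0, -0.656, -0.754]]
ft_force: [-3.1, 0.3, 6.4]
grip_width: 0.0107
```

Emit:
{"api": "arm_command", "payload": {"rows": "1 0 2.8 -4.5 2 0 0; 1 0 2.8 -4.4 2 0 0; 1 0 0 0 0 0 0; 1 0 0 0 0 0 0; 1 0 0 0 0 0 0"}}

```text
time_s: 20.35
position: [0.5778, -0.1948, 0.2469]
tool_rot: [[0.191, 0.695, -0.693], [0.982, -0.136, 0.135], [-0.0, -0.706, -0.708]]
ft_force: [-2.5, 1.0, 8.8]
grip_width: 0.0109
```

Emit:
{"api": "arm_command", "payload": {"rows": "1 0 0 0 0 0 0; 1 0 0 0 0 0 0; 1 0 0 0 0 0 0; 1 0 0 0 0 0 0; 1 0 0 0 0 0 0"}}

```text
time_s: 20.77
position: [0.5777, -0.1948, 0.2469]
tool_rot: [[0.191, 0.695, -0.693], [0.982, -0.136, 0.135], [-0.0, -0.706, -0.708]]
ft_force: [-1.1, 0.8, 8.1]
grip_width: 0.0107
```

```bash
python3 - <<'E'
from h import *
import cv2
ang()
w=eyes.get_image("wrist")[:,:,::-1]; s=eyes.get_image("scene")[:,:,::-1]
c=lambda i,x,y,W,H,o:cv2.resize(i[y:y+H,x:x+W],o,interpolation=cv2.INTER_CUBIC)
cv2.imwrite("pics/m8.png",np.hstack([c(w,160,20,340,340,(400,400)),c(s,90,90,150,150,(400,400))]))
E
```

```text
t 20.77 p [ 0.5777 -0.1948  0.2469] az 78.96 z [-0.693  0.135 -0.708] F [-1.1  0.8  8.1] M [0.16 0.5  0.03] w 0.0107
tool tilt 44.91 bar dx,dy,dz mm 98.7 -0.3 72.6 expected 98.9 71.1 F tier x,y -1.2 0.6
```

View pics/m8.png

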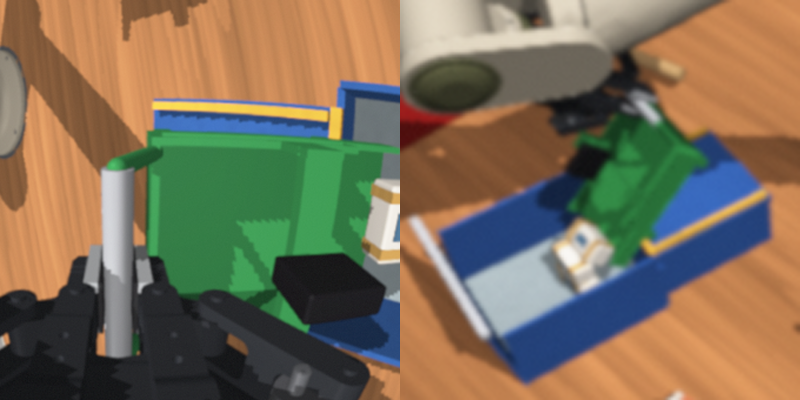

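Fuses appear to have slid out (tray floor looks bare, a fuse stands at the nose, (385,220) left / (585,255) right). A few more degrees to make sure, with a short rock.

Emit:
{"api": "arm_command", "payload": {"rows": "1 0 3.3 -5.9 2.5 0 0; 1 0 3.3 -5.9 2.5 0 0; 1 0 0 0 0 0 0; 1 0 0 0 0 0 0; 1 0 0 0 0 0 0"}}

```text
time_s: 21.28
position: [0.5907, -0.1974, 0.2501]
tool_rot: [[0.191, 0.632, -0.751], [0.982, -0.123, 0.146], [-0.0, -0.765, -0.644]]
ft_force: [-1.5, 1.0, 6.9]
grip_width: 0.0113
```

```bash
python3 - <<'E'
from h import *
import cv2
ang()
for n in("w4","w5"): pass
def blobs(tag):
    for n in("scene","wrist"):
        im=eyes.get_image(n); hsv=cv2.cvtColor(im,cv2.COLOR_RGB2HSV)
        mk=((hsv[...,1]<60)&(hsv[...,2]>195)).astype(np.uint8); k,l,s,c=cv2.connectedComponentsWithStats(mk)
        print(tag,n,[(tuple(c[i].round(0)),int(s[i,4])) for i in range(1,k) if s[i,4]>12])
        cv2.imwrite(f"pics/{tag}_{n}.png",im[:,:,::-1])
blobs("b1")
im=cv2.imread("pics/s3r.png")
E
```

```text
t 21.28 p [ 0.5907 -0.1974  0.2501] az 78.97 z [-0.751  0.146 -0.644] F [-1.5  1.   6.9] M [0.11 0.52 0.01] w 0.0113
tool tilt 49.92 bar dx,dy,dz mm 112.1 -0.4 75.6 expected 111.8 73.3 F tier x,y -1.6 0.7
b1 scene [((np.float64(211.0), np.float64(2.0)), 18), ((np.float64(228.0), np.float64(0.0)), 20), ((np.float64(269.0), np.float64(8.0)), 82), ((np.float64(213.0), np.float64(9.0)), 20), ((np.float64(222.0), np.float64(8.0)), 21), ((np.float64(209.0), np.float64(17.0)), 45), ((np.float64(271.0), np.float64(19.0)), 88), ((np.float64(247.0), np.float64(61.0)), 1386), ((np.float64(219.0), np.float64(63.0)), 169), ((np.float64(181.0), np.float64(82.0)), 1659), ((np.float64(109.0), np.float64(80.0)), 296), ((np.float64(109.0), np.float64(105.0)), 1335), ((np.float64(328.0), np.float64(112.0)), 946), ((np.float64(357.0), np.float64(105.0)), 389), ((np.float64(381.0), np.float64(127.0)), 373), ((np.float64(107.0), np.float64(192.0)), 140), ((np.float64(156.0), np.float64(182.0)), 102), ((np.float64(161.0), np.float64(187.0)), 46), ((np.float64(133.0), np.float64(195.0)), 335), ((np.float64(
[... 587 characters left out ...]
p.float64(67.0), np.float64(339.0)), 60), ((np.float64(258.0), np.float64(341.0)), 31), ((np.float64(87.0), np.float64(358.0)), 145)]
b1 wrist [((np.float64(112.0), np.float64(26.0)), 43), ((np.float64(115.0), np.float64(64.0)), 718), ((np.float64(171.0), np.float64(72.0)), 76), ((np.float64(112.0), np.float64(145.0)), 14), ((np.float64(254.0), np.float64(206.0)), 1182), ((np.float64(497.0), np.float64(179.0)), 232), ((np.float64(492.0), np.float64(213.0)), 1050), ((np.float64(491.0), np.float64(243.0)), 51), ((np.float64(509.0), np.float64(244.0)), 15), ((np.float64(505.0), np.float64(276.0)), 110), ((np.float64(159.0), np.float64(312.0)), 112), ((np.float64(13.0), np.float64(379.0)), 139)]
```

```bash
python3 -c "
from h import *
tip(np.r_[50:0:-2.5,0],np.array([.4822,-.1761,.1738]))"
```

```text
1 0 -3.3 5.5 -2.5 0 0; 1 0 -3.4 5.6 -2.5 0 0; 1 0 -3.4 5.7 -2.5 0 0; 1 0 -3.4 5.7 -2.5 0 0; 1 0 -3.4 5.8 -2.5 0 0
1 0 -3.5 5.8 -2.5 0 0; 1 0 -3.4 5.9 -2.5 0 0; 1 0 -3.5 5.9 -2.5 0 0; 1 0 -3.5 5.9 -2.5 0 0; 1 0 -3.5 6 -2.5 0 0
1 0 -3.5 6 -2.5 0 0; 1 0 -3.5 6 -2.5 0 0; 1 0 -3.5 6 -2.5 0 0; 1 0 -3.5 6.1 -2.5 0 0; 1 0 -3.5 6.1 -2.5 0 0
1 0 -3.6 6.1 -2.5 0 0; 1 0 -3.5 6.1 -2.5 0 0; 1 0 -3.5 6.2 -2.5 0 0; 1 0 -3.5 6.1 -2.5 0 0; 1 0 -3.6 6.2 -2.5 0 0
```

Emit:
{"api": "arm_command", "payload": {"rows": "1 0 -3.3 5.5 -2.5 0 0; 1 0 -3.4 5.6 -2.5 0 0; 1 0 -3.4 5.7 -2.5 0 0; 1 0 -3.4 5.7 -2.5 0 0; 1 0 -3.4 5.8 -2.5 0 0"}}

```text
time_s: 21.8
position: [0.5593, -0.1912, 0.2405]
tool_rot: [[0.191, 0.781, -0.595], [0.982, -0.152, 0.116], [0.0, -0.606, -0.796]]
ft_force: [0.7, -0.6, -1.7]
grip_width: 0.0109
```

Emit:
{"api": "arm_command", "payload": {"rows": "1 0 -3.5 5.8 -2.5 0 0; 1 0 -3.4 5.9 -2.5 0 0; 1 0 -3.5 5.9 -2.5 0 0; 1 0 -3.5 5.9 -2.5 0 0; 1 0 -3.5 6 -2.5 0 0"}}

```text
time_s: 22.22
position: [0.5293, -0.1853, 0.2248]
tool_rot: [[0.191, 0.891, -0.412], [0.982, -0.174, 0.081], [0.0, -0.42, -0.908]]
ft_force: [0.6, 0.5, -3.4]
grip_width: 0.0107
```

Emit:
{"api": "arm_command", "payload": {"rows": "1 0 -3.5 6 -2.5 0 0; 1 0 -3.5 6 -2.5 0 0; 1 0 -3.5 6 -2.5 0 0; 1 0 -3.5 6.1 -2.5 0 0; 1 0 0 0 0 0 0"}}

```text
time_s: 22.63
position: [0.5068, -0.1806, 0.2078]
tool_rot: [[0.192, 0.948, -0.253], [0.981, -0.185, 0.05], [0.001, -0.258, -0.966]]
ft_force: [-0.3, -0.5, -2.4]
grip_width: 0.0108
```

```bash
python3 -c "
from h import *
ang()"
```

```text
t 22.63 p [ 0.5068 -0.1806  0.2078] az 78.94 z [-0.253  0.05  -0.966] F [-0.3 -0.5 -2.4] M [-0.02 -0.09  0.04] w 0.0108
tool tilt 14.94 bar dx,dy,dz mm 25.5 0.2 34.0 expected 26.8 32.9 F tier x,y -0.2 -0.5
```

Emit:
{"api": "arm_command", "payload": {"rows": "1 0 -3.4 6.2 -2.5 0 0; 1 0 -3.4 6.2 -2.5 0 0; 1 0 -3.3 6.2 -2.5 0 0; 1 0 -3.3 6.2 -2.5 0 0; 1 0 -3.3 6.2 -2.5 0 0"}}

```text
time_s: 23.05
position: [0.4865, -0.177, 0.1804]
tool_rot: [[0.191, 0.981, -0.042], [0.982, -0.191, 0.008], [-0.0, -0.043, -0.999]]
ft_force: [-3.1, 0.3, 0.3]
grip_width: 0.0108
```

Emit:
{"api": "arm_command", "payload": {"rows": "1 0 -3.3 6 -2.4 0 0; 1 0 0 0 0 0 0; 1 0 0 0 0 0 0; 1 0 0 0 0 0 0"}}

```text
time_s: 23.38
position: [0.4832, -0.1765, 0.1751]
tool_rot: [[0.191, 0.982, -0.005], [0.982, -0.191, 0.001], [-0.0, -0.005, -1.0]]
ft_force: [-7.6, -0.2, 3.7]
grip_width: 0.0109
```

```bash
python3 -c "
from h import *
ang()"
```

```text
t 23.38 p [ 0.4832 -0.1765  0.1751] az 78.98 z [-0.005  0.001 -1.   ] F [-7.6 -0.2  3.7] M [-0.    1.29 -0.04] w 0.0109
tool tilt 0.27 bar dx,dy,dz mm 1.0 -0.2 1.3 expected 0.4 0.7 F tier x,y -7.5 -1.6
```

Emit:
{"api": "arm_command", "payload": {"rows": "1 0 -0.5 0.5 0 0 0; 1 0 0 0.5 0 0 0; 1 0 0 0 0 0 0"}}

```text
time_s: 23.63
position: [0.4826, -0.1765, 0.174]
tool_rot: [[0.191, 0.982, -0.005], [0.982, -0.191, 0.0], [-0.001, -0.005, -1.0]]
ft_force: [-8.8, 0.0, 3.1]
grip_width: 0.0107
```

```bash
python3 - <<'E'
from h import *
import cv2
ang()
w=eyes.get_image("wrist")[:,:,::-1]; s=eyes.get_image("scene")[:,:,::-1]; t=eyes.get_image("top")[:,:,::-1]
c=lambda i,x,y,W,H,o:cv2.resize(i[y:y+H,x:x+W],o,interpolation=cv2.INTER_CUBIC)
cv2.imwrite("pics/m9.png",np.vstack([np.hstack([c(w,190,60,320,240,(400,300)),c(t,280,85,100,75,(400,300))]),c(s,90,110,160,60,(800,300))]))
E
```

```text
t 23.63 p [ 0.4826 -0.1765  0.174 ] az 78.99 z [-0.005  0.    -1.   ] F [-8.8  0.   3.1] M [-0.03  1.42 -0.02] w 0.0107
tool tilt 0.31 bar dx,dy,dz mm 0.4 -0.3 0.2 expected 0.5 0.8 F tier x,y -8.6 -1.6
```

View pics/m9.png

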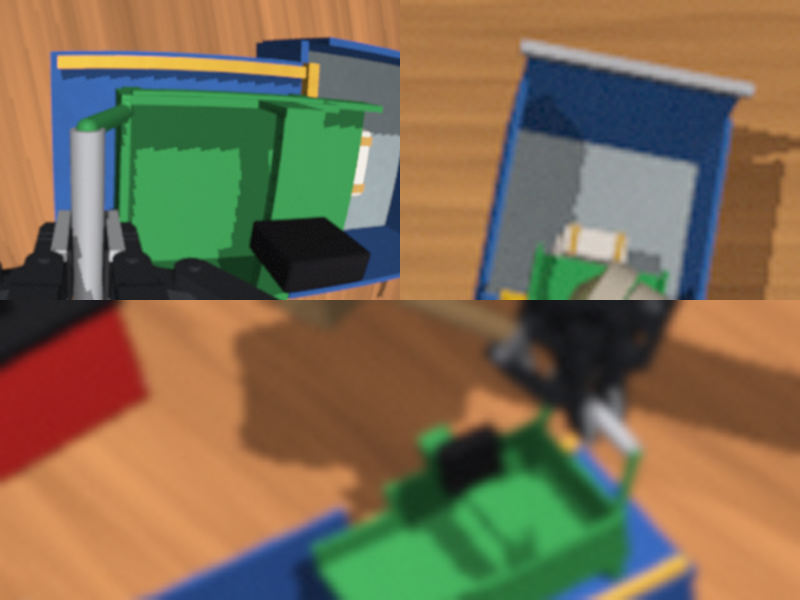

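Tray is empty and flat; fuses are in the hopper. Relax the push a little, release and retreat upward.

Emit:
{"api": "arm_command", "payload": {"rows": "1 0 -0.8 0 0 0 0; 1 0 0 0 0 0 0; 0.7 0 0 0 0 0 0; 0.7 0 0 0 0 0 0; 0.5 0 0 0 0 0 0"}}

```text
time_s: 24.2
position: [0.483, -0.1762, 0.1741]
tool_rot: [[0.191, 0.982, -0.001], [0.982, -0.191, -0.0], [-0.0, -0.001, -1.0]]
ft_force: [-0.2, -0.5, 0.8]
grip_width: 0.0369
```

Emit:
{"api": "arm_command", "payload": {"rows": "0 0 0 0 0 0 0; 0 0 0 0 0 0 0; 0 0 0 0 0 0 0; 0 0 0 0 0 0 0; 0 0 0 -10 0 0 0"}}

```text
time_s: 24.62
position: [0.4817, -0.1758, 0.1826]
tool_rot: [[0.191, 0.982, -0.004], [0.982, -0.191, 0.002], [0.001, -0.005, -1.0]]
ft_force: [-0.7, -0.5, -0.7]
grip_width: 0.0852
```

Emit:
{"api": "arm_command", "payload": {"rows": "0 0 0 -25 0 0 0; 0 0 0 -25 0 0 0; 0 0 0 -20 0 0 0; 0 0 0 -7 0 0 0; 0 0 0 0 0 0 0"}}

```text
time_s: 25.03
position: [0.4829, -0.1764, 0.2622]
tool_rot: [[0.191, 0.982, 0.001], [0.982, -0.191, -0.001], [-0.001, 0.001, -1.0]]
ft_force: [0.9, 0.5, -0.4]
grip_width: 0.0853
```

Emit:
{"api": "arm_command", "payload": {"rows": "0 0 0 0 0 0 0; 0 0 0 0 0 0 0; 0 0 0 0 0 0 0"}}

```text
time_s: 25.28
position: [0.4821, -0.176, 0.2595]
tool_rot: [[0.191, 0.982, -0.004], [0.982, -0.191, 0.002], [0.001, -0.004, -1.0]]
ft_force: [-1.4, -0.2, -0.5]
grip_width: 0.0857
```

```bash
python3 - <<'E'
from h import *
import cv2
st()
im=eyes.get_image("wrist")[:,:,::-1].copy(); cv2.imwrite("pics/f_w.png",im)
old=cv2.imread("pics/w7.png"); old=cv2.resize(old,(512,384),interpolation=cv2.INTER_AREA)
m=eyes.camera_model("wrist")
# compare bar pixels to before-tipping view: columns of grey bar in row band
def seg(i,name):
    h=cv2.cvtColor(i,cv2.COLOR_BGR2HSV); g=((h[...,1]<40)&(h[...,2]>110)).astype(np.uint8); g[:,:230]=0;g[:,300:]=0;g[:130]=0;g[275:]=0
    ys,xs=np.nonzero(g); print(name,"bar n",len(xs),"x",xs.mean().round(1),"y",ys.min(),ys.max(),"slope",np.polyfit(ys,xs,1)[0].round(4))
    gr=cv2.inRange(h,(50,90,60),(80,255,255)); ys,xs=np.nonzero(gr[100:280,240:460]); print(name,"green bbox",xs.min()+240,xs.max()+240,ys.min()+100,ys.max()+100,"n",len(xs))
seg(old,"before");seg(im,"now")
E
```

```text
t 25.28 p [ 0.4821 -0.176   0.2595] az 78.97 z [-0.004  0.002 -1.   ] F [-1.4 -0.2 -0.5] M [ 0.04 -0.03  0.02] w 0.0857
before bar n 2018 x 266.1 y 141 262 slope -0.0968
before green bbox 256 439 124 253 n 11268
now bar n 1747 x 260.4 y 142 263 slope -0.0007
now green bbox 256 440 125 254 n 15755
```

```bash
python3 -c "
from rig import env
print(env.close_job())"
```

```text
the job is handed in; nothing more can be done
None
```

I carried the loaded green tier level to the blue deck and set it down against the stop rail with all three fuses aboard. I then took it by the tail bar, tipped it on its front foot to about 50° and lowered it flat again. I released it and handed the job in at about 25 s, with the gripper open and clear.

**Checks that held**
- **First placing:** the front foot touched the rail at about 7 N. The view after release showed the tier straight between the guides, with the fuses aboard.
- **Lowered tier:** the tray was empty in the wrist and scene views. Before I let go, the tier pressed the rail at about 8.6 N. I eased that push by 0.8 mm and then released.
- **After release:** the tier's outline was within 1 pixel of where it was before tipping.
- **Forces:** every reading at the end of a move stayed under 10 N.

**Weak or mismatched checks**
- **Fuses in the hopper:** I did not count three there. One is plainly visible by the tier's nose and a second possibly so. That all three are in rests on the empty tray, and no fuse shows outside the hopper in the views I took.
- **Rail position:** the rail was about 4 to 5 mm nearer than my camera fit said. I went by contact force there.
- **Bar slope check:** the before-and-after comparison disagreed (−0.097 against −0.001). I put that down to a fuse caught in the "before" mask and did not confirm it.
- **Other objects:** I did not re-measure the rest of the scene at the end. No contact with anything else showed in the forces.

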